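# Weigh and box a batch of tumbled glass

### The job

Gather all the glass chunks lying on the bench into the scoop pan where it stands on the scale, so that the whole batch is weighed together, then carry the pan by its red grip to the blue box and tip it so that the chunks slide off its mouth into the box. Once every chunk is in the box, press the lid fully shut and only then swing the yellow hook over the lid's tongue until it rests against its catch. The empty pan must end up standing back on the scale, and the pot, the screwdriver and the bottle stay where they are.

Things in the scene. Friction and masses are not known exactly. Their poses are not given: they have to be found in the camera images.
- scale: bench scale, fixed: grey housing 190 (x) x 150 (y) mm with a flat steel platform 170 x 140 mm whose top is 48 mm above the bench; origin at the centre of its underside on the bench, z up
- pan: loose aluminium scoop pan standing on the scale, 180 (own x) x 140 (own y) mm, about 0.22 kg. Origin at the centre of its underside. Floor 4 mm thick and polished (glass slides off at 14 to 22 degrees of tilt); side walls and back wall rise to 29 mm above the underside, 4 mm thick; the mouth at own +x (x = +90 mm) has no wall.
- box: blue batch box, fixed, outside 150 (own x) x 200 (own y) x 90 mm high, walls and floor 6 mm, open above; origin at the centre of its underside on the bench, z up. Its lid is hinged along the rim at own +x; the hook is on the wall at own -x, which looks towards the scale
- lid_hinge (a point): middle of the lid's hinge axis (along the box's own y), fixed on the box at own x +79, z +92 mm
- lid (a joint): lid angle in rad: 0 shut flat on the rim, 1.57 upright, grows as it opens; stiff hinge that stays where it is left (2 to 4 N at the free edge moves it). The lid is a plate 150 x 200 x 8 mm of 0.3 kg; shut, its top is 98 mm above the bench; a steel tongue 50 mm wide projects 24 mm from the middle of its free edge
- lid_edge (a point): point on the lid's outer (upper when shut) face at the middle of its free edge, 154 mm from the hinge axis; the tongue goes on beyond it
- hook (a joint): angle of the hook in rad about an upright pivot: 0 closed, lying over the lid's tongue against its brass catch pin (end stop); grows as it swings out away from the box, to 1.7; light friction, stays where it is left
- hook_pivot (a point): pivot of the hook, fixed on a bracket on the box at own x -92, y +80 mm, at the mid height of the bar (106 mm above the bench)
- hook_knob (a point): point in the yellow hook bar (bar 12 mm wide, 8 mm thick, level, 106 mm above the bench) 85 mm from the pivot and 7 mm from its end; a red knob 14 mm across rises here to 134 mm above the bench. Closed, the bar lies from the pivot along the box's own -y
- glass0: a chunk of tumbled bottle glass, rounded block 30 (own x) x 24 (own y) x 22 mm high, 35 g, origin at the centre of its underside as first laid; may be absent (None); colour: green
- glass1: a chunk of tumbled bottle glass, rounded block 30 (own x) x 24 (own y) x 22 mm high, 35 g, origin at the centre of its underside as first laid; may be absent (None); colour: amber
- glass2: a chunk of tumbled bottle glass, rounded block 30 (own x) x 24 (own y) x 22 mm high, 35 g, origin at the centre of its underside as first laid; may be absent (None); colour: pale aqua
- glass3: a chunk of tumbled bottle glass, rounded block 30 (own x) x 24 (own y) x 22 mm high, 35 g, origin at the centre of its underside as first laid; may be absent (None); colour: dark blue
- glass4: a chunk of tumbled bottle glass, rounded block 30 (own x) x 24 (own y) x 22 mm high, 35 g, origin at the centre of its underside as first laid; may be absent (None); colour: deep sea-green
- glass5: a chunk of tumbled bottle glass, rounded block 30 (own x) x 24 (own y) x 22 mm high, 35 g, origin at the centre of its underside as first laid; may be absent (None); colour: milky white
- pot: blue ceramic pot, 56 mm across, 70 mm high, with a brush stick in it to 120 mm; bystander; origin under its centre
- driver: screwdriver lying on the bench; bystander
- glue: small bottle, 44 mm across, 100 mm high; bystander; origin under its centre
- pan_grip (a point): middle of the pan's red grip, an upright plate at the back of the pan: 12 mm thick along the pan's own x, 56 mm wide along own y, its top 70 mm above the pan's underside; this point is at own x -84, z +53 mm
- pan_mouth (a point): middle of the pan's open front edge, on the floor's upper face: pan's own x +90, z +4 mm
Not all that is in view belongs to the job. What is shaped like the glass1 but pink is not meant.

How it is judged:
By the outcome, as a careful person would: the job done as asked, in the order asked, and still so for the second after the job is handed in, with the robot touching nothing.
Of glass0, glass1, glass2, glass3, glass4, glass5 only 4 to 6 are there at a start; the rules pass over those that are not, and their reading is None.
At some moment in a run one of glass0, glass1, glass2, glass3, glass4, glass5 may be knocked a few centimetres aside while the robot is not near it.
It also fails if it takes over 208 s, if anything falls off the work surface, if the arm or the gripper's body presses on something with over 40 N, if the wrist force passes 120 N, or if a joint passes its speed limit or range.

### The arm

A 7-joint arm with a two-finger parallel gripper is mounted at the origin on the work surface. World frame = base frame: x ahead of the robot, y to its left, z up, the work surface at z = 0. Lengths are in mm, angles in rad, forces in N, time in s.
With the tool pointing down it reaches from about 400 to 875 mm from the base axis. Payload 4.4 kg.
Tool frame: the origin (TCP) lies on the centre line of the jaws, within the pads' length; the fingertips stand 14 mm ahead of it and the grasp point (between the pads) lies 5 mm behind it (tips_ahead is the distance from the TCP to the fingertips, in mm); z points along the fingers, y is the line along which they close (so a half turn about z gives the same grasp; the last joint's range is limited). The gripper opens to 85 mm and grips with 20 to 120 N. Pads are 22 mm wide; open, the fingers measure 114 mm over their backs; the gripper's body (76 mm by 85 mm) begins 54 mm behind the grasp point. The pads swing forward as they close: fully open they stand 13 mm farther back than shut.
Start: joints at [-1.185, 0.628, 0.038, 1.517, -0.027, 0.996, -0.02], TCP at [283.76, 584.806, 245.313] pointing down, gripper open.
Joint ranges: [-3.06, 3.06], [-0.37, 2.12], [-1.25, 1.32], [0.18, 2.47], [-1.1, 4.24], [0.23, 1.98], [-2.94, 2.94]. Speed limits (rad/s): [2.57, 2.57, 3.14, 3.14, 3.14, 3.14, 3.14].

### API

Orientations are given as [roll, pitch, yaw] about the fixed x, y, z axes, in that order (R = Rz(yaw) Ry(pitch) Rx(roll)).
In Python, from cell import * gives the robot as it stands.
- The arm moves only by the tool move_arm, never from a script. Its argument "rows" is text: rows parted by semicolons, each of 7 numbers parted by spaces: the shift along the tool's x, y, z scaled (see below), then the turn, a rotation vector about the tool's x, y, z scaled (see below), then the closure, from -1 (fully open) to 1 (shut). A call has 1 to 12 rows; each row is the pose to reach, as a shift and turn from the pose commanded when the call began, along the tool's axes at that moment; what a row does not reach only later rows make up. The controller multiplies each number of a shift by 0.3 m and each number of a turn by pi/2 rad. A row lasts 1/12 s, in which the tool goes at most 41.7 mm and 7.16 degrees, less where a joint would pass 70% of its speed; a pose out of reach is approached as far as the arm can. A call with a number of a shift or a turn outside -1 to 1 is refused whole. A call with a gripper value outside its range is refused whole. The fingers move at their own pace and stop on an object; the grip force is fixed at half the most. Time passes only in rows, so rows that repeat a pose let the fingers close. It gives the time, the measured TCP pose, the force, the opening and the grip force at its end, in the units of the state.
- read_state(): the state, without advancing time (a new reading comes with each control period).
- get_image(name): name is "scene" or "top"; returns a dict with "img" (480x640x3 uint8, red, green, blue), "vfov" (degrees; the focal length in pixels is half the picture's height over the tangent of half this angle, whatever the lens; pixels are square), "cx", "cy" (the principal point, pixels), "extrinsics" (4x4, takes a point from camera to world coordinates). Camera axes: x right, y up, looking along -z (the intrinsics and any distortion apply to the point x, -y, -z); pixel columns grow to the right and rows downward; lengths in mm; the calibration is good to about 2 mm. A picture is of the moment at which its call begins. There is no depth.
- finish_job(): hands the job in; it is judged then, once.
The state is a dict: "clock": time; "qpos": joint angles; "qd": joint speeds; "tau": joint torques, N m; "eef_pos": TCP position; "tool_rot": TCP orientation; "force": force on the tool from outside, world axes, zero at the start; "torque": the same for the moment, N m; "width": finger opening in mm; "gripper_force": force on a finger pad.
Only numpy, scipy, OpenCV 4.12 (cv2) and the standard library are available. Lean on these libraries where they do the work, as an engineer would, in place of code of your own. Each camera call takes 0.05 s, during which the arm holds its last target. There are 200 camera calls.

## Working session

There is one attempt and no reset: what is moved stays moved. The work goes in short steps, Python scripts to look and compute and a tool call to move; the robot and the scene stay as the last step left them, time stands still between calls to the robot, and variables do not carry over. Pictures are saved under pics/ and viewed, at most 14 in all, crops included, and the job is handed in when it is done.

Besides the shell and the picture viewer there is one more tool, called after "Call:" in YAML: its name, and indented under it one key for each argument. move_arm: Moves the arm, as the interface text tells. Its arguments: {"type":"object","properties":{"rows":{"type":"string"}},"required":["rows"]}

```bash
ls; mkdir -p pics
python3 - <<'E'
from cell import *
import cv2,numpy as np
for n in("scene","top"):
    d=get_image(n); cv2.imwrite(f"pics/{n}0.png",d["img"][:,:,::-1]); print(n,d["vfov"],d["cx"],d["cy"],[k for k in d]); print(np.round(d["extrinsics"],3))
s=read_state(); print(s)
E
```

```text
pics
scene 47.4294098174653 326.0871045851137 242.57990297406067 ['img', 'vfov', 'cx', 'cy', 'extrinsics']
[[-3.650000e-01 -7.240000e-01  5.850000e-01  1.181672e+03]
 [ 9.310000e-01 -2.930000e-01  2.180000e-01  2.308450e+02]
 [ 1.400000e-02  6.240000e-01  7.810000e-01  8.882610e+02]
 [ 0.000000e+00  0.000000e+00  0.000000e+00  1.000000e+00]]
top 52.09023126545538 317.6218173815029 237.21510139817048 ['img', 'vfov', 'cx', 'cy', 'extrinsics']
[[ 2.40000e-02  9.97000e-01 -7.80000e-02  5.18219e+02]
 [-1.00000e+00  2.40000e-02  1.00000e-02  2.78140e+01]
 [ 1.20000e-02  7.70000e-02  9.97000e-01  9.89586e+02]
 [ 0.00000e+00  0.00000e+00  0.00000e+00  1.00000e+00]]
{'clock': 0.1, 'qpos': array([-1.18476804,  0.62923912,  0.03845747,  1.51827924, -0.02700575,
        0.99629465, -0.01998585]), 'qd': array([ 0.00102877, -0.0024385 ,  0.00064371, -0.00333178, -0.0006781 ,
        0.00036025,  0.00017745]), 'tau': array([ 3.11680044e-03, -5.64523637e+01,  1.23051781e+00, -1.93975013e+01,
        1.13140125e-02,  5.43521674e-03,  2.03609204e-05]), 'eef_pos': array([283.5393306 , 584.29841314, 244.48706799]), 'tool_rot': array([-3.13989066e+00,  1.92315135e-05,  2.68976487e+00]), 'force': array([-0.30472924, -0.23036542,  0.2863305 ]), 'torque': array([ 0.04231847, -0.03220602,  0.03666997]), 'gripper_force': 0.0, 'width': 84.87355762998126}
```

View pics/scene0.png

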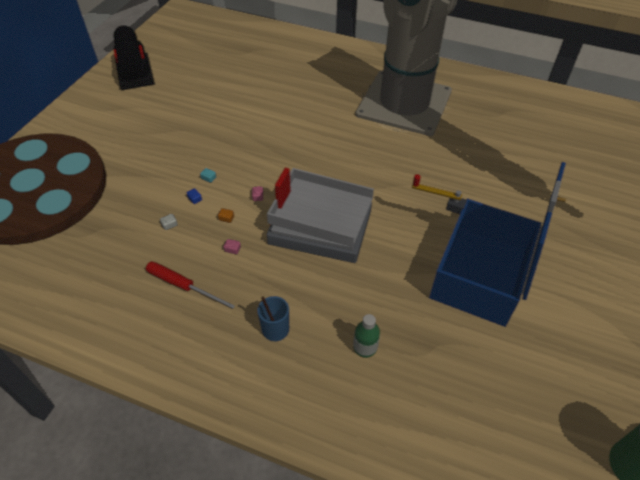

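View pics/top0.png

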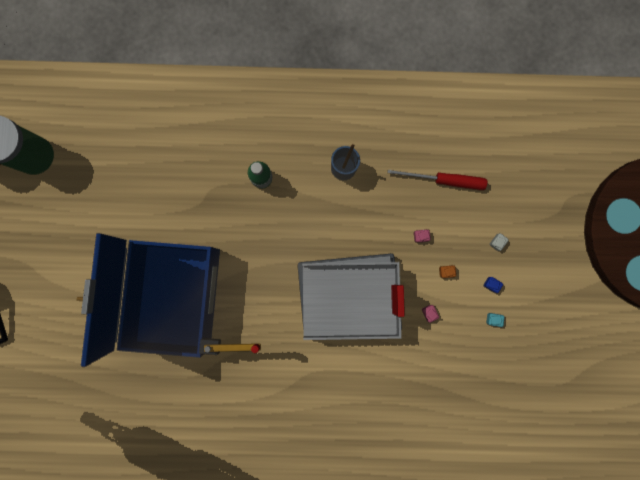

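Four target chunks are visible: white at top px (500,242), amber (447,272), blue (494,285) and aqua (495,320). There are two pink decoys at (423,236) and (431,314). The pan's mouth faces the box, and the lid is open slightly past upright. The hook points out at the scale, with its knob at top px (256,348).

```bash
cat > h.py <<'E'
from cell import *
import cv2,numpy as np
def ray(d,u,v):
    f=240/np.tan(np.radians(d["vfov"]/2)); E=np.array(d["extrinsics"])
    r=E[:3,:3]@np.array([(u-d["cx"])/f,-(v-d["cy"])/f,-1]); return E[:3,3],r/np.linalg.norm(r)
def plane(d,u,v,z):
    o,r=ray(d,u,v); return o+r*(z-o[2])/r[2]
def tri(a,pa,b,pb):
    o1,r1=ray(a,*pa);o2,r2=ray(b,*pb)
    s=np.linalg.lstsq(np.c_[r1,-r2],o2-o1,rcond=None)[0]
    p,q=o1+s[0]*r1,o2+s[1]*r2; return (p+q)/2,np.linalg.norm(p-q)
HSV={"aqua":((85,90,90),(103,255,255)),"blue":((108,150,90),(125,255,255)),"amber":((5,190,110),(14,255,255)),
 "white":((0,0,125),(180,60,255)),"pink":((165,60,90),(179,190,255)),"green":((35,60,40),(84,255,255))}
def blobs(d,name,roi,lo=20,hi=400):
    m=cv2.inRange(cv2.cvtColor(d["img"],cv2.COLOR_RGB2HSV),*HSV[name])
    k=np.zeros_like(m);x0,y0,x1,y1=roi;k[y0:y1,x0:x1]=1;m*=k
    n,_,st,c=cv2.connectedComponentsWithStats(m); out=[]
    for c_ in cv2.findContours(m,0,1)[0]:
        M=cv2.moments(c_); a=cv2.contourArea(c_)
        if lo<=a<=hi: out.append((M["m10"]/M["m00"],M["m01"]/M["m00"],a,c_))
    return out
def chunks(roiT=(405,200,575,350),roiS=(130,150,262,262)):
    t,s=get_image("top"),get_image("scene")
    for n in HSV:
        T=blobs(t,n,roiT);S=blobs(s,n,roiS)
        for b in T:
            P=np.array([plane(t,*p[0],22)[:2] for p in b[3]],np.float32)
            r=cv2.minAreaRect(P); w=r[1]; 
            best=min([(tri(t,b[:2],s,c[:2])) for c in S],key=lambda q:q[1],default=None)
            print(n,"px",np.round(b[:3],1),"z13",np.round(plane(t,b[0],b[1],13)[:2],1),"rect",np.round(w,1),round(r[2],1),
              "tri",None if best is None else (np.round(best[0],1),round(best[1],1)))
        if not T and S: print(n,"scene only",[np.round(c[:3]) for c in S])
    return t,s
E
python3 - <<'E'
from h import *
t,s=chunks()
h=cv2.cvtColor(t["img"],cv2.COLOR_RGB2HSV)
for p in((500,242),(447,272),(494,285),(495,320),(423,236)):print(h[p[1],p[0]])
# top px corners
for nm,p,z in [("panFL",(303,264),77),("panBL",(400,262),77),("panBR",(402,339),77),("panFR",(303,339),77),("grip",(398.5,300),118),("box a",(132,241),90),("box b",(211,247),90),("box c",(207,356),90),("box d",(119,350),90),("knob",(257,348.5),134),("pivot",(209,348.5),110)]:
    print(nm,np.round(plane(t,*p,z)[:2],1))
big=np.vstack([cv2.resize(t["img"][225:375,70:270],(800,600),interpolation=2)])
cv2.imwrite("pics/boxc.png",big[:,:,::-1])
big=cv2.resize(t["img"][225:360,285:465],(800,600),interpolation=2)
cv2.imwrite("pics/panc.png",big[:,:,::-1])
E
```

```text
aqua px [495.6 319.6 145. ] z13 [ 439.4 -338.2] rect [30.5 21.5] 81.9 tri (array([ 438.5, -338.4,    8.2]), np.float64(3.0))
blue px [493.7 284.2 120. ] z13 [ 509.1 -334.8] rect [27.4 20. ] 61.4 tri (array([ 508.7, -334.8,    9.7]), np.float64(2.4))
amber px [447.5 270.8 105. ] z13 [ 533.4 -242.5] rect [19.1 25.8] 7.6 tri None
white px [499.6 240.5 100.5] z13 [ 596.4 -347. ] rect [19.6 25.9] 52.1 tri None
pink px [431.1 313.2 136.5] z13 [ 449.  -210.3] rect [28.5 22.9] 27.3 tri (array([ 448.6, -210.7,    9. ]), np.float64(1.1))
pink px [421.7 235.2 141.5] z13 [ 603.3 -190.5] rect [21.9 29.9] 1.4 tri (array([ 603.4, -190.7,    8.8]), np.float64(1.5))
[ 43  16 143]
[ 13 199 132]
[114 196 117]
[ 93 126 140]
[171 124 142]
panFL [538.7  44.2]
panBL [ 546.7 -136.1]
panBR [ 405.4 -141.3]
panFR [401.4  40.6]
grip [ 478.3 -126.8]
box a [573.  357.4]
box b [565.5 213. ]
box c [369.1 212.3]
box d [376.3 370.3]
knob [390.9 118.3]
pivot [385.5 205.2]
```

View pics/boxc.png

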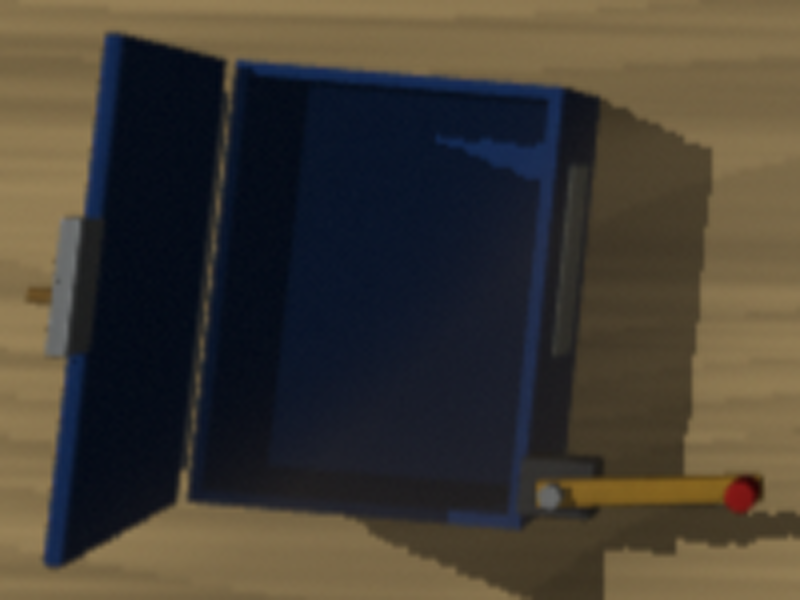

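View pics/panc.png

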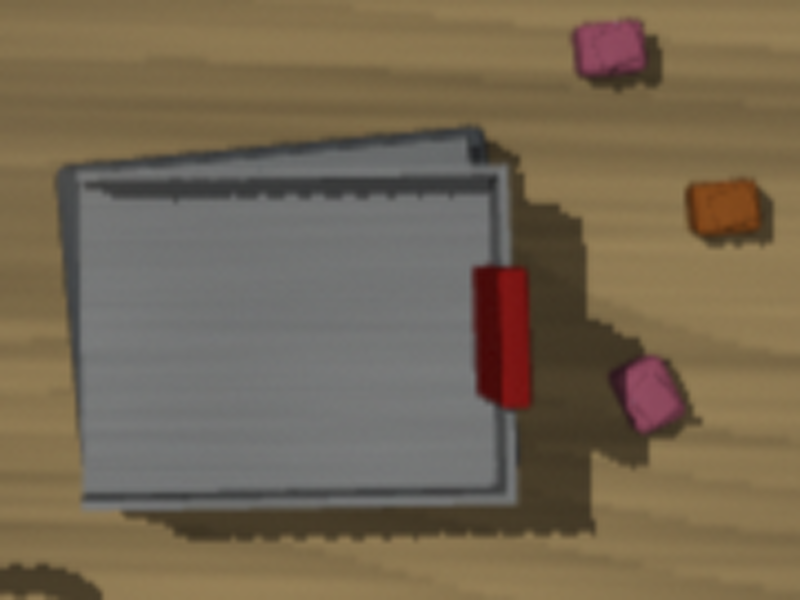

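```bash
cat >> h.py <<'E'
from scipy.spatial.transform import Rotation as Ro
def pose():
    s=read_state(); return np.array(s["eef_pos"]),Ro.from_euler("xyz",s["tool_rot"]),s
def tool(psi=90,tilt=0):  # closing dir psi deg in world; tilt: lean about world x (neg = pan mouth down)
    return Ro.from_euler("x",tilt,degrees=True)*Ro.from_euler("xyz",[180,0,psi+90],degrees=True)
def go(pts,start=None):
    """pts: list of (x,y,z,psi,tilt); each printed as one call's numbers from the previous pose"""
    p,R,_=pose()
    if start is not None: p,R=np.array(start[:3],float),tool(*start[3:])
    for t in pts:
        q=np.array(t[:3],float);Q=tool(*(t[3:] or (90,)))
        d=R.inv().apply(q-p)/300; w=(R.inv()*Q).as_rotvec()/(np.pi/2)
        print(t,"->"," ".join(f"{v:.3f}" for v in [*d,*w]),"rows>=%.1f"%max(np.linalg.norm(q-p)/41.7,np.degrees(np.linalg.norm(w)*np.pi/2)/7.16))
        p,R=q,Q
E
python3 - <<'E'
from h import *
t=get_image("top");s=get_image("scene")
C=[plane(t,*p,77)[:2] for p in((302.6,263.3),(399.3,262.6),(401.1,338.2),(303.7,338.9))]
C=np.array(C);print("pan",C.round(1),C.mean(0).round(1),[np.linalg.norm(C[i]-C[(i+1)%4]).round(1) for i in range(4)])
f=(C[0]+C[3]-C[1]-C[2]);print("pan yaw",np.degrees(np.arctan2(f[1],f[0])))
f=C[0]-C[3]+C[1]-C[2];print(" side",np.degrees(np.arctan2(f[1],f[0])))
print("grip",plane(t,401.1,301.1,118))
B=np.array([plane(t,*p,90)[:2] for p in((129.5,240.75),(211.25,247),(200.5,356.75),(117.5,350))])
print("box",B.round(1),B.mean(0).round(1),[np.linalg.norm(B[i]-B[(i+1)%4]).round(1) for i in range(4)])
f=(B[0]+B[3]-B[1]-B[2]);print("box yaw",np.degrees(np.arctan2(f[1],f[0])))
f=B[0]-B[3]+B[1]-B[2];print(" side",np.degrees(np.arctan2(f[1],f[0])))
print("knob",plane(t,70+741/4,225+494/4,134),"pivot",plane(t,70+550/4,225+494/4,112), "lidedge",plane(t,70+58/4,225+288/4,235))
go([(284,585,345,64),(480,300,345,64),(480,0,300,90),(439,-300,200,82),(439,-338,60,82),(439,-338,16,82)])
E
```

```text
pan [[ 540.    45. ]
 [ 545.6 -134.8]
 [ 406.8 -139.6]
 [ 401.6   39.4]] [473.5 -47.5] [np.float64(179.8), np.float64(138.9), np.float64(179.0), np.float64(138.5)]
pan yaw 91.72215896040365
 side 2.1477671455933987
grip [ 476.48871991 -131.39652974  118.        ]
box [[573.3 362. ]
 [565.5 212.5]
 [367.5 223.9]
 [376.2 373. ]] [470.6 292.9] [np.float64(149.7), np.float64(198.3), np.float64(149.4), np.float64(197.4)]
box yaw 86.82751094601413
 side -3.238756388100363
knob [390.80784583 121.26236114 134.        ] pivot [385.71240557 207.4091143  112.        ] lidedge [477.24941063 371.56488491 235.        ]
(284, 585, 345, 64) -> -0.000 0.001 -0.333 -0.000 0.000 0.001 rows>=2.4
(480, 300, 345, 64) -> -1.004 -0.567 -0.000 0.000 0.000 0.000 rows>=8.3
(480, 0, 300, 90) -> -0.438 -0.899 0.150 0.000 0.000 -0.289 rows>=7.3
(439, -300, 200, 82) -> 0.137 -1.000 0.333 -0.000 -0.000 0.089 rows>=7.6
(439, -338, 60, 82) -> -0.018 -0.125 0.467 0.000 0.000 0.000 rows>=3.5
(439, -338, 16, 82) -> -0.000 -0.000 0.147 0.000 0.000 0.000 rows>=1.1
```

Call:
move_arm:
  rows: "0 0 -0.333 0 0 0 -0.3;0 0 -0.333 0 0 0 -0.3;0 0 -0.333 0 0 0 -0.3;-1 -0.567 -0.333 0 0 0 -0.3;-1 -0.567 -0.333 0 0 0 -0.3;-1 -0.567 -0.333 0 0 0 -0.3;-1 -0.567 -0.333 0 0 0 -0.3;-1 -0.567 -0.333 0 0 0 -0.3;-1 -0.567 -0.333 0 0 0 -0.3;-1 -0.567 -0.333 0 0 0 -0.3;-1 -0.567 -0.333 0 0 0 -0.3;-1 -0.567 -0.333 0 0 0 -0.3"

```text
clock: 1.3
eef_pos: [483.9, 292.9, 345.6]
tool_rot: [-3.139, 0.005, 2.68]
force: [0.7, -0.0, -0.1]
width: 55.5
gripper_force: 0.0
```

Call:
move_arm:
  rows: "-0.438 -0.899 0.15 0 0 -0.289 -0.3;-0.438 -0.899 0.15 0 0 -0.289 -0.3;-0.438 -0.899 0.15 0 0 -0.289 -0.3;-0.438 -0.899 0.15 0 0 -0.289 -0.3;-0.438 -0.899 0.15 0 0 -0.289 -0.3;-0.438 -0.899 0.15 0 0 -0.289 -0.3;-0.438 -0.899 0.15 0 0 -0.289 -0.3;-0.438 -0.899 0.15 0 0 -0.289 -0.3;-0.438 -0.899 0.15 0 0 -0.289 -0.3"

```text
clock: 2.05
eef_pos: [479.2, -4.1, 299.9]
tool_rot: [-3.139, -0.001, 3.136]
force: [-0.3, 0.5, -0.6]
width: 55.5
gripper_force: 0.0
```

Run:
```python
from h import *
p,R,s=pose();print(p.round(1),R.as_euler("xyz",degrees=True).round(1),s["width"],s["clock"])
chunks()
go([(439,-310,200,82),(439,-338,60,82),(439,-338,16,82)])
```

```text
[479.2  -4.1 299.9] [-1.799e+02 -1.000e-01  1.797e+02] 55.462363498116915 2.05
aqua px [495.4 319.7 154.5] z13 [ 439.2 -337.9] rect [32.1 21.8] 81.9 tri (array([ 438.3, -338.3,    8. ]), np.float64(2.9))
blue px [493.7 284.3 125. ] z13 [ 508.8 -334.8] rect [28.1 20.7] 58.9 tri (array([ 508.3, -335.1,    8.2]), np.float64(2.9))
amber px [447.6 270.9 112. ] z13 [ 533.3 -242.7] rect [19.7 25.9] 1.4 tri None
white px [499.8 240.5 114.5] z13 [ 596.6 -347.3] rect [20.8 27.1] 53.4 tri (array([ 595.5, -344.3,   12.8]), np.float64(6.1))
pink px [431.2 313.2 137.5] z13 [ 449.  -210.5] rect [29.5 22.3] 22.5 tri (array([ 448.5, -211. ,    8.7]), np.float64(1.2))
pink px [421.7 235.3 143. ] z13 [ 603.2 -190.5] rect [21.9 29.9] 1.4 tri (array([ 603.4, -191. ,    7.9]), np.float64(1.3))
(439, -310, 200, 82) -> 0.138 -1.037 0.333 0.000 0.000 0.090 rows>=7.9
(439, -338, 60, 82) -> -0.013 -0.092 0.467 0.000 0.000 0.000 rows>=3.4
(439, -338, 16, 82) -> -0.000 -0.000 0.147 0.000 0.000 0.000 rows>=1.1
```

Call:
move_arm:
  rows: "0.138 -1 0.333 0 0 0.09 -0.3;0.138 -1 0.333 0 0 0.09 -0.3;0.138 -1 0.333 0 0 0.09 -0.3;0.138 -1 0.333 0 0 0.09 -0.3;0.138 -1 0.333 0 0 0.09 -0.3;0.138 -1 0.333 0 0 0.09 -0.3;0.138 -1 0.333 0 0 0.09 -0.3;0.138 -1 0.333 0 0 0.09 -0.3;0.138 -1 0.333 0 0 0.09 -0.3;0.138 -1 0.333 0 0 0.09 -0.3;0.138 -1 0.333 0 0 0.09 -0.3"

```text
clock: 3.07
eef_pos: [440.5, -297.0, 200.3]
tool_rot: [3.14, 0.0, 3.005]
force: [-0.2, 1.4, -0.4]
width: 55.7
gripper_force: 0.0
```

Run:
```python
from h import *
p,R,s=pose();print(p.round(1))
go([(439,-338,60,82),(439,-338,16,82)])
```

```text
[ 440.5 -297.   200.3]
(439, -338, 60, 82) -> -0.013 -0.137 0.467 0.001 0.000 0.002 rows>=3.5
(439, -338, 16, 82) -> -0.000 -0.000 0.147 0.000 0.000 0.000 rows>=1.1
```

Call:
move_arm:
  rows: "-0.013 -0.134 0.467 0 0 0 -0.3;-0.013 -0.134 0.467 0 0 0 -0.3;-0.013 -0.134 0.467 0 0 0 -0.3;-0.013 -0.134 0.467 0 0 0 -0.3;-0.013 -0.134 0.467 0 0 0 -0.3;-0.013 -0.134 0.6 0 0 0 -0.3;-0.013 -0.134 0.612 0 0 0 -0.3;-0.013 -0.134 0.612 0 0 0 -0.3;-0.013 -0.134 0.612 0 0 0 -0.3"

```text
clock: 3.82
eef_pos: [438.9, -338.9, 18.6]
tool_rot: [-3.141, 0.002, 3.004]
force: [1.1, -1.0, -0.1]
width: 55.7
gripper_force: 0.0
```

Call:
move_arm:
  rows: "0 0 0 0 0 0 1;0 0 0 0 0 0 1;0 0 0 0 0 0 1;0 0 0 0 0 0 1;0 0 0 0 0 0 1;0 0 0 0 0 0 1"

```text
clock: 4.32
eef_pos: [438.9, -340.2, 19.3]
tool_rot: [-3.14, 0.004, 3.003]
force: [-0.1, 0.9, 8.5]
width: 28.7
gripper_force: 59.6
```

```bash
cat >> h.py <<'E'
PC=np.array([473.5,-47.5]);PY=np.radians(91.9)
def inpan(x,y): return PC+np.array([np.cos(PY)*x-np.sin(PY)*y,np.sin(PY)*x+np.cos(PY)*y])
E
python3 - <<'E'
from h import *
p,R,s=pose();print(p.round(1))
for a in((45,-33),(45,33),(-22,-33),(-22,33)): print(a,inpan(*a).round(1))
a=inpan(45,33)
go([(439,-338,200,92),(*a,180,92),(*a,72,92)])
E
```

```text
[ 438.9 -340.2   19.3]
(45, -33) [505.   -1.4]
(45, 33) [439.   -3.6]
(-22, -33) [507.2 -68.4]
(-22, 33) [441.2 -70.6]
(439, -338, 200, 92) -> -0.002 0.007 -0.602 -0.001 0.002 -0.111 rows>=4.3
(np.float64(439.0261598464383), np.float64(-3.6188611694422974), 180, 92) -> -0.039 1.114 0.067 0.000 0.000 0.000 rows>=8.0
(np.float64(439.0261598464383), np.float64(-3.6188611694422974), 72, 92) -> 0.000 -0.000 0.360 0.000 0.000 0.000 rows>=2.6
```

Call:
move_arm:
  rows: "0 0.007 -0.3 0 0 0 1;0 0.007 -0.5 0 0 -0.111 1;0 0.007 -0.5 0 0 -0.111 1;0 0.007 -0.5 0 0 -0.111 1;0 0.007 -0.5 0 0 -0.111 1"

```text
clock: 4.73
eef_pos: [440.8, -340.0, 173.8]
tool_rot: [-3.134, 0.01, -3.107]
force: [-0.5, -0.1, -0.9]
width: 27.9
gripper_force: 59.6
```

Call:
move_arm:
  rows: "-0.039 1 0 0 0 0 1;-0.039 1 0 0 0 0 1;-0.039 1 0 0 0 0 1;-0.039 1 0 0 0 0 1;-0.039 1 0 0 0 0 1;-0.039 1 0 0 0 0 1;-0.039 1 0 0 0 0 1;-0.039 1 0 0 0 0 1;-0.039 1 0 0 0 0 1;-0.039 1 0 0 0 0 1"

```text
clock: 5.57
eef_pos: [438.9, -37.2, 167.1]
tool_rot: [-3.141, 0.001, -3.105]
force: [0.0, -0.7, -0.5]
width: 28.7
gripper_force: 59.6
```

Call:
move_arm:
  rows: "0 0.114 0.05 0 0 0 1;0 0.114 0.2 0 0 0 1;0 0.114 0.28 0 0 0 1;0 0.114 0.3 0 0 0 1;0 0.114 0.3 0 0 0 1;0 0.114 0.3 0 0 0 1"

```text
clock: 6.07
eef_pos: [437.9, -4.9, 77.3]
tool_rot: [-3.141, 0.0, -3.11]
force: [0.1, 0.4, -0.1]
width: 28.3
gripper_force: 59.6
```

Run:
```python
from h import *
p,R,s=pose();print(p.round(1),s["width"])
a=inpan(45,33); go([(*a,73.5,92)])
chunks()
```

```text
[437.9  -4.9  77.3] 28.297443574758237
(np.float64(439.0261598464383), np.float64(-3.6188611694422974), 73.5, 92) -> -0.004 0.004 0.013 -0.000 0.000 -0.002 rows>=0.1
blue px [493.6 284.3 127.5] z13 [ 508.8 -334.6] rect [28.1 20.7] 58.9 tri (array([ 508.3, -335.2,    7.6]), np.float64(2.7))
amber px [447.6 270.9 112. ] z13 [ 533.3 -242.7] rect [19.7 25.9] 1.4 tri None
white px [499.8 240.4 118.5] z13 [ 596.7 -347.3] rect [20.8 27.1] 53.4 tri (array([ 595.7, -344.1,   15. ]), np.float64(4.9))
pink px [431.2 313.3 139.5] z13 [ 448.8 -210.5] rect [29.4 22.9] 27.3 tri (array([ 448.4, -211.1,    8.4]), np.float64(1.0))
pink px [421.7 235.3 143. ] z13 [ 603.2 -190.5] rect [21.9 29.9] 1.4 tri (array([ 603.5, -191.2,    7.5]), np.float64(1.2))
```

Call:
move_arm:
  rows: "0 0 0.012 0 0 0 1;0 0 0.012 0 0 0 1;0 0 0.012 0 0 0 -0.1;0 0 0.012 0 0 0 -0.1;0 0 0.012 0 0 0 -0.1;0 0 -0.1 0 0 0 -0.1;0 0 -0.35 0 0 0 -0.1;0 0 -0.35 0 0 0 -0.2;0 0 -0.35 0 0 0 -0.3;0 0 -0.35 0 0 0 -0.3"

```text
clock: 7.0
eef_pos: [438.9, -3.0, 183.5]
tool_rot: [3.141, 0.005, -3.106]
force: [-0.2, 0.4, 0.1]
width: 55.6
gripper_force: 0.0
```

Run:
```python
from h import *
p,R,s=pose();print(p.round(1),s["width"])
go([(480,-290,185,60),(508.5,-335,60,60),(508.5,-335,20,60),(508.5,-335,180,92),(500,-40,180,92),(*inpan(45,-33),75,92)])
```

```text
[438.9  -3.  183.5] 55.59159104197745
(480, -290, 185, 60) -> -0.103 -0.961 -0.005 0.001 0.003 0.356 rows>=7.0
(508.5, -335, 60, 60) -> -0.157 -0.082 0.417 0.000 0.000 0.000 rows>=3.3
(508.5, -335, 20, 60) -> 0.000 -0.000 0.133 0.000 0.000 0.000 rows>=1.0
(508.5, -335, 180, 92) -> 0.000 0.000 -0.533 -0.000 0.000 -0.356 rows>=4.5
(500, -40, 180, 92) -> -0.006 0.984 0.000 0.000 0.000 0.000 rows>=7.1
(np.float64(504.9898740985943), np.float64(-1.4306193957995532), 75, 92) -> -0.021 0.128 0.350 0.000 0.000 0.000 rows>=2.7
```

Call:
move_arm:
  rows: "-0.103 -0.961 0 0 0 0.356 -0.3;-0.103 -0.961 0 0 0 0.356 -0.3;-0.103 -0.961 0 0 0 0.356 -0.3;-0.103 -0.961 0 0 0 0.356 -0.3;-0.103 -0.961 0 0 0 0.356 -0.3;-0.103 -0.961 0 0 0 0.356 -0.3;-0.103 -0.961 0 0 0 0.356 -0.3;-0.103 -0.961 0 0 0 0.356 -0.3;-0.103 -0.961 0 0 0 0.356 -0.3;-0.103 -0.961 0 0 0 0.356 -0.3"

```text
clock: 7.83
eef_pos: [477.6, -289.0, 180.0]
tool_rot: [3.141, -0.004, 2.617]
force: [0.2, 0.6, 1.1]
width: 55.5
gripper_force: 0.0
```

Call:
move_arm:
  rows: "-0.157 -0.082 0.417 0 0 0 -0.3;-0.157 -0.082 0.417 0 0 0 -0.3;-0.157 -0.082 0.417 0 0 0 -0.3;-0.157 -0.082 0.417 0 0 0 -0.3;-0.157 -0.082 0.417 0 0 0 -0.3;-0.157 -0.082 0.55 0 0 0 -0.3;-0.157 -0.082 0.55 0 0 0 -0.3;-0.157 -0.082 0.55 0 0 0 -0.3"

```text
clock: 8.5
eef_pos: [506.1, -332.7, 16.7]
tool_rot: [3.141, -0.004, 2.619]
force: [0.3, -0.6, 0.9]
width: 55.7
gripper_force: 0.0
```

Call:
move_arm:
  rows: "0 0 0 0 0 0 1;0 0 0 0 0 0 1;0 0 0 0 0 0 1;0 0 0 0 0 0 1;0 0 0 0 0 0 1;0 0 0 0 0 0 1"

```text
clock: 9.0
eef_pos: [508.8, -335.7, 20.1]
tool_rot: [3.141, 0.005, 2.618]
force: [0.0, 1.6, 8.6]
width: 28.4
gripper_force: 60.2
```

Call:
move_arm:
  rows: "0 0 -0.3 0 0 0 1;0 0 -0.533 0 0 -0.356 1;0 0 -0.533 0 0 -0.356 1;0 0 -0.533 0 0 -0.356 1;0 0 -0.533 0 0 -0.356 1;0 0 -0.533 0 0 -0.356 1;0 0 -0.533 0 0 -0.356 1"

```text
clock: 9.58
eef_pos: [507.6, -335.5, 179.6]
tool_rot: [-3.139, 0.004, -3.105]
force: [-0.5, -0.4, -1.0]
width: 28.5
gripper_force: 59.4
```

Call:
move_arm:
  rows: "-0.006 0.984 0 0 0 0 1;-0.006 0.984 0 0 0 0 1;-0.006 0.984 0 0 0 0 1;-0.006 0.984 0 0 0 0 1;-0.006 0.984 0 0 0 0 1;-0.006 0.984 0 0 0 0 1;-0.006 0.984 0 0 0 0 1;-0.006 0.984 0 0 0 0 1;-0.006 0.984 0 0 0 0 1;-0.006 0.984 0 0 0 0 1"

```text
clock: 10.42
eef_pos: [498.6, -40.3, 177.1]
tool_rot: [-3.141, 0.001, -3.107]
force: [0.1, -0.9, -1.1]
width: 28.7
gripper_force: 59.5
```

Run:
```python
from h import *
p,R,s=pose();print(p.round(1),s["width"])
a=inpan(45,-33)
go([(*a,74,92),(*a,180,92),(520,-225,180,92),(533.2,-242.6,20,92),(533.2,-242.6,180,92),(*inpan(-22,33),180,92),(*inpan(-22,33),74,92)])
chunks()
```

```text
[498.6 -40.3 177.1] 28.66939839460794
(np.float64(504.9898740985943), np.float64(-1.4306193957995532), 74, 92) -> -0.025 0.129 0.344 -0.001 0.000 -0.000 rows>=2.6
(np.float64(504.9898740985943), np.float64(-1.4306193957995532), 180, 92) -> -0.000 0.000 -0.353 0.000 0.000 0.000 rows>=2.5
(520, -225, 180, 92) -> -0.024 -0.747 -0.000 0.000 0.000 0.000 rows>=5.4
(533.2, -242.6, 20, 92) -> -0.042 -0.060 0.533 0.000 0.000 0.000 rows>=3.9
(533.2, -242.6, 180, 92) -> -0.000 0.000 -0.533 0.000 0.000 0.000 rows>=3.8
(np.float64(441.2475567984696), np.float64(-70.58202563754003), 180, 92) -> 0.286 0.584 0.000 0.000 0.000 0.000 rows>=4.7
(np.float64(441.2475567984696), np.float64(-70.58202563754003), 74, 92) -> 0.000 -0.000 0.353 0.000 0.000 0.000 rows>=2.5
amber px [447.6 270.9 112. ] z13 [ 533.3 -242.7] rect [19.7 25.9] 1.4 tri None
white px [499.7 240.5 120. ] z13 [ 596.5 -347.2] rect [20.8 27.5] 53.4 tri (array([ 595.5, -344.1,   14.6]), np.float64(4.8))
pink px [421.7 235.3 143. ] z13 [ 603.2 -190.5] rect [21.9 29.9] 1.4 tri (array([ 603.5, -191.2,    7.5]), np.float64(1.2))
```

Call:
move_arm:
  rows: "-0.025 0.129 0.1 0 0 0 1;-0.025 0.129 0.25 0 0 0 1;-0.025 0.129 0.33 0 0 0 1;-0.025 0.129 0.344 0 0 0 1;-0.025 0.129 0.344 0 0 0 1;-0.025 0.129 0.344 0 0 0 1;-0.025 0.129 0.344 0 0 0 -0.1;-0.025 0.129 0.344 0 0 0 -0.1;-0.025 0.129 0.344 0 0 0 -0.1;-0.025 0.129 0.25 0 0 0 -0.1;-0.025 0.129 0.1 0 0 0 -0.1;-0.025 0.129 -0.01 0 0 0 -0.3"

```text
clock: 11.52
eef_pos: [504.1, -1.4, 181.1]
tool_rot: [-3.141, -0.001, -3.107]
force: [1.2, -0.6, -0.7]
width: 55.2
gripper_force: 0.0
```

Call:
move_arm:
  rows: "-0.024 -0.747 0 0 0 0 -0.3;-0.024 -0.747 0 0 0 0 -0.3;-0.024 -0.747 0 0 0 0 -0.3;-0.024 -0.747 0 0 0 0 -0.3;-0.024 -0.747 0 0 0 0 -0.3;-0.024 -0.747 0 0 0 0 -0.3;-0.066 -0.807 0.2 0 0 0 -0.3;-0.066 -0.807 0.4 0 0 0 -0.3;-0.066 -0.807 0.5 0 0 0 -0.3;-0.066 -0.807 0.533 0 0 0 -0.3;-0.066 -0.807 0.533 0 0 0 -0.3;-0.066 -0.807 0.533 0 0 0 -0.3"

```text
clock: 12.52
eef_pos: [531.5, -242.0, 18.5]
tool_rot: [3.14, -0.004, -3.107]
force: [-0.6, 0.5, 0.7]
width: 55.7
gripper_force: 0.0
```

Call:
move_arm:
  rows: "0 0 0 0 0 0 -0.3;0 0 0 0 0 0 1;0 0 0 0 0 0 1;0 0 0 0 0 0 1;0 0 0 0 0 0 1;0 0 0 0 0 0 1;0 0 -0.2 0 0 0 1;0 0 -0.533 0 0 0 1;0 0 -0.533 0 0 0 1;0 0 -0.533 0 0 0 1;0 0 -0.533 0 0 0 1;0 0 -0.533 0 0 0 1"

```text
clock: 13.52
eef_pos: [534.7, -242.9, 183.8]
tool_rot: [-3.139, 0.007, -3.106]
force: [0.8, 0.6, -1.6]
width: 28.5
gripper_force: 59.7
```

Call:
move_arm:
  rows: "0.286 0.584 0 0 0 0 1;0.286 0.584 0 0 0 0 1;0.286 0.584 0 0 0 0 1;0.286 0.584 0 0 0 0 1;0.286 0.584 0 0 0 0 1;0.286 0.584 0 0 0 0 1;0.286 0.584 0 0 0 0 1;0.286 0.584 0 0 0 0 1"

```text
clock: 14.18
eef_pos: [441.3, -70.7, 179.6]
tool_rot: [-3.141, 0.0, -3.106]
force: [0.3, 0.4, -0.4]
width: 28.4
gripper_force: 59.7
```

Run:
```python
from h import *
p,R,s=pose();print(p.round(1),s["width"])
a=inpan(-22,33);b=inpan(-22,-33)
go([(*a,74,92),(*a,180,92),(560,-320,180,53),(596.2,-346.5,20,53),(596.2,-346.5,180,92),(*b,180,92),(*b,74,92)])
chunks()
```

```text
[441.3 -70.7 179.6] 28.359321627004768
(np.float64(441.2475567984696), np.float64(-70.58202563754003), 74, 92) -> 0.000 0.001 0.352 -0.000 0.000 0.000 rows>=2.5
(np.float64(441.2475567984696), np.float64(-70.58202563754003), 180, 92) -> -0.000 0.000 -0.353 0.000 0.000 0.000 rows>=2.5
(560, -320, 180, 53) -> -0.367 -0.845 -0.000 -0.000 -0.000 0.433 rows>=6.6
(596.2, -346.5, 20, 53) -> -0.150 0.002 0.533 0.000 0.000 0.000 rows>=4.0
(596.2, -346.5, 180, 92) -> 0.000 0.000 -0.533 0.000 0.000 -0.433 rows>=5.4
(np.float64(507.21127105062556), np.float64(-68.39378386389728), 180, 92) -> 0.264 0.937 0.000 0.000 0.000 0.000 rows>=7.0
(np.float64(507.21127105062556), np.float64(-68.39378386389728), 74, 92) -> 0.000 -0.000 0.353 0.000 0.000 0.000 rows>=2.5
white px [499.8 240.5 113. ] z13 [ 596.5 -347.4] rect [20.1 27.2] 50.5 tri (array([ 595.6, -344.5,   13.9]), np.float64(5.1))
pink px [431.3 312.8 128.5] z13 [ 449.9 -210.6] rect [27.2 23.6] 1.3 tri (array([ 449.4, -210.8,    9.3]), np.float64(1.5))
pink px [421.7 235.3 143. ] z13 [ 603.2 -190.5] rect [21.9 29.9] 1.4 tri (array([ 603.4, -191.1,    7.6]), np.float64(1.3))
```

Call:
move_arm:
  rows: "0 0 0.1 0 0 0 1;0 0 0.25 0 0 0 1;0 0 0.33 0 0 0 1;0 0 0.352 0 0 0 1;0 0 0.352 0 0 0 1;0 0 0.352 0 0 0 1;0 0 0.352 0 0 0 -0.1;0 0 0.352 0 0 0 -0.1;0 0 0.352 0 0 0 -0.1;0 0 0.25 0 0 0 -0.1;0 0 0.1 0 0 0 -0.1;0 0 0 0 0 0 -0.3"

```text
clock: 15.28
eef_pos: [440.8, -70.6, 181.2]
tool_rot: [-3.141, -0.001, -3.107]
force: [0.8, 0.2, -0.5]
width: 55.2
gripper_force: 0.0
```

Call:
move_arm:
  rows: "-0.367 -0.845 0 0 0 0.433 -0.3;-0.367 -0.845 0 0 0 0.433 -0.3;-0.367 -0.845 0 0 0 0.433 -0.3;-0.367 -0.845 0 0 0 0.433 -0.3;-0.367 -0.845 0 0 0 0.433 -0.3;-0.367 -0.845 0 0 0 0.433 -0.3;-0.367 -0.845 0 0 0 0.433 -0.3;-0.367 -0.845 0 0 0 0.433 -0.3;-0.367 -0.845 0 0 0 0.433 -0.3"

```text
clock: 16.03
eef_pos: [559.4, -321.6, 179.2]
tool_rot: [-3.141, -0.0, 2.494]
force: [-0.4, -0.2, -0.8]
width: 55.3
gripper_force: 0.0
```

Call:
move_arm:
  rows: "-0.15 0.002 0.1 0 0 0 -0.3;-0.15 0.002 0.25 0 0 0 -0.3;-0.15 0.002 0.4 0 0 0 -0.3;-0.15 0.002 0.5 0 0 0 -0.3;-0.15 0.002 0.533 0 0 0 -0.3;-0.15 0.002 0.533 0 0 0 -0.3;-0.15 0.002 0.533 0 0 0 -0.3"

```text
clock: 16.62
eef_pos: [596.5, -345.7, 20.6]
tool_rot: [3.141, -0.0, 2.497]
force: [0.3, -0.5, 1.5]
width: 55.7
gripper_force: 0.0
```

Call:
move_arm:
  rows: "0 0 0 0 0 0 1;0 0 0 0 0 0 1;0 0 0 0 0 0 1;0 0 0 0 0 0 1;0 0 0 0 0 0 1;0 0 -0.2 0 0 0 1;0 0 -0.533 0 0 -0.433 1;0 0 -0.533 0 0 -0.433 1;0 0 -0.533 0 0 -0.433 1;0 0 -0.533 0 0 -0.433 1;0 0 -0.533 0 0 -0.433 1;0 0 -0.533 0 0 -0.433 1"

```text
clock: 17.62
eef_pos: [596.8, -346.8, 182.5]
tool_rot: [-3.14, 0.003, -3.101]
force: [0.3, -0.9, -0.9]
width: 22.7
gripper_force: 59.8
```

Call:
move_arm:
  rows: "0.264 0.937 0 0 0 0 1;0.264 0.937 0 0 0 0 1;0.264 0.937 0 0 0 0 1;0.264 0.937 0 0 0 0 1;0.264 0.937 0 0 0 0 1;0.264 0.937 0 0 0 0 1;0.264 0.937 0 0 0 0 1;0.264 0.937 0 0 0 0 1;0.264 0.937 0 0 0 0 1;0.264 0.937 0 0 0 0 1"

```text
clock: 18.45
eef_pos: [508.1, -68.7, 180.7]
tool_rot: [-3.141, 0.003, -3.106]
force: [-0.6, -1.0, -0.4]
width: 22.2
gripper_force: 59.8
```

Run:
```python
from h import *
p,R,s=pose();print(p.round(1),s["width"])
b=inpan(-22,-33)
go([(*b,74,92),(*b,180,92)])
chunks()
```

```text
[508.1 -68.7 180.7] 22.17337749876245
(np.float64(507.21127105062556), np.float64(-68.39378386389728), 74, 92) -> 0.004 0.001 0.356 -0.001 0.002 0.000 rows>=2.6
(np.float64(507.21127105062556), np.float64(-68.39378386389728), 180, 92) -> -0.000 0.000 -0.353 0.000 0.000 0.000 rows>=2.5
pink px [421.7 235.3 141. ] z13 [ 603.1 -190.5] rect [21.9 29.9] 1.4 tri (array([ 603.4, -191.3,    7.2]), np.float64(1.2))
```

Call:
move_arm:
  rows: "0.003 0 0.1 0 0 0 1;0.003 0 0.25 0 0 0 1;0.003 0 0.33 0 0 0 1;0.003 0 0.356 0 0 0 1;0.003 0 0.356 0 0 0 1;0.003 0 0.356 0 0 0 1;0.003 0 0.356 0 0 0 -0.1;0.003 0 0.356 0 0 0 -0.1;0.003 0 0.356 0 0 0 -0.1;0.003 0 0.25 0 0 0 -0.1;0.003 0 0.1 0 0 0 -0.1;0.003 0 0 0 0 0 -0.3"

```text
clock: 19.55
eef_pos: [506.2, -68.5, 181.3]
tool_rot: [-3.141, -0.0, -3.107]
force: [0.7, 0.0, -0.6]
width: 55.4
gripper_force: 0.0
```

Call:
move_arm:
  rows: "0 -0.3 -0.2 0 0 0 -0.3;0 -0.6 -0.2 0 0 0 -0.3;0 -0.6 -0.2 0 0 0 -0.3;0 -0.6 -0.2 0 0 0 -0.3;0 -0.6 -0.2 0 0 0 -0.3;0 -0.6 -0.2 0 0 0 -0.3;0 -0.6 -0.2 0 0 0 -0.3;0 -0.6 -0.2 0 0 0 -0.3"

```text
clock: 20.22
eef_pos: [512.5, -247.0, 239.3]
tool_rot: [3.14, -0.001, -3.106]
force: [0.3, 0.3, -0.3]
width: 55.5
gripper_force: 0.0
```

Run:
```python
from h import *
t=get_image("top");s=get_image("scene")
a=cv2.resize(t["img"][225:375,285:535],(800,480),interpolation=2);cv2.imwrite("pics/pan2.png",a[:,:,::-1])
cv2.imwrite("pics/scene2.png",s["img"][:,:,::-1])
p,R,_=pose();print(p.round(1))
```

```text
[ 512.7 -246.1  239.2]
```

View pics/pan2.png

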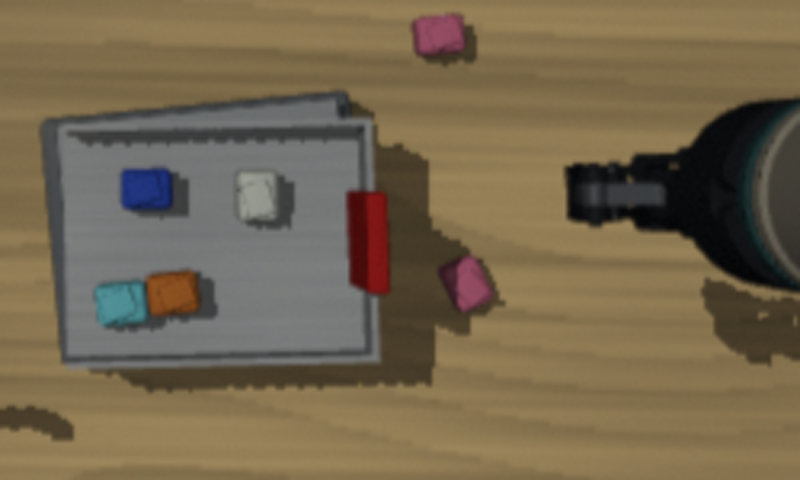

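View pics/scene2.png

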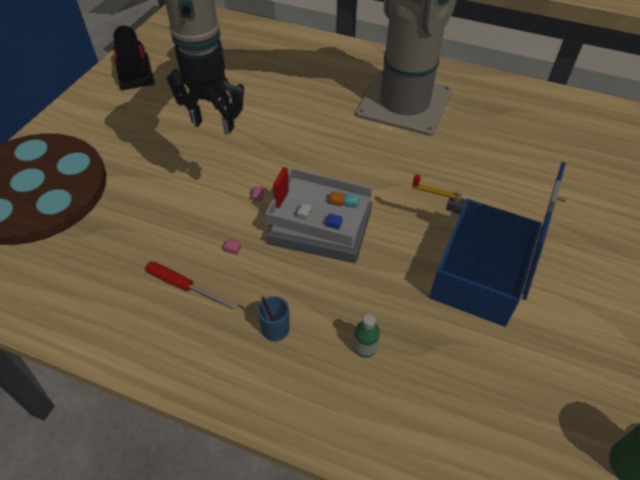

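All four chunks are in the pan: blue at crop px (147,188), white (257,195), amber (172,293) and aqua (121,303), with amber touching aqua. The pan hasn't moved. Next I grip the pan.

Run:
```python
from h import *
go([(476.3,-131.4,180,91.9),(476.3,-131.4,97,91.9)])
```

```text
(476.3, -131.4, 180, 91.9) -> 0.107 0.386 0.198 0.001 -0.001 0.003 rows>=3.2
(476.3, -131.4, 97, 91.9) -> 0.000 -0.000 0.277 0.000 0.000 0.000 rows>=2.0
```

Call:
move_arm:
  rows: "0.107 0.386 0.1 0 0 0 -0.3;0.107 0.386 0.198 0 0 0 -0.3;0.107 0.386 0.198 0 0 0 -0.3;0.107 0.386 0.198 0 0 0 -0.3;0.107 0.386 0.198 0 0 0 -0.3;0.107 0.386 0.198 0 0 0 -0.3;0.107 0.386 0.25 0 0 0 -0.3;0.107 0.386 0.3 0 0 0 -0.3;0.107 0.386 0.35 0 0 0 -0.3;0.107 0.386 0.38 0 0 0 -0.3;0.107 0.386 0.38 0 0 0 -0.3"

```text
clock: 21.23
eef_pos: [476.4, -134.4, 124.6]
tool_rot: [-3.141, -0.002, -3.108]
force: [-0.1, 0.3, -0.4]
width: 55.3
gripper_force: 0.0
```

Run:
```python
from h import *
p,R,s=pose();print(p.round(1),s["width"],s["force"])
go([(476.3,-131.4,97,91.9)])
```

```text
[ 476.4 -134.4  124.6] 55.27102032153978 [-0.14505261  0.31611726 -0.40685289]
(476.3, -131.4, 97, 91.9) -> -0.000 0.010 0.092 -0.000 -0.001 0.000 rows>=0.7
```

Call:
move_arm:
  rows: "0 0.01 0.05 0 0 0 -0.3;0 0.01 0.092 0 0 0 -0.3;0 0.01 0.092 0 0 0 -0.3;0 0.01 0.092 0 0 0 -0.3;0 0.01 0.092 0 0 0 0.3;0 0.01 0.092 0 0 0 0.5;0 0.01 0.092 0 0 0 0.6;0 0.01 0.092 0 0 0 1;0 0.01 0.092 0 0 0 1;0 0.01 0.092 0 0 0 1;0 0.01 0.092 0 0 0 1;0 0.01 0.092 0 0 0 1"

```text
clock: 22.23
eef_pos: [477.0, -131.1, 98.9]
tool_rot: [-3.141, 0.002, -3.106]
force: [-0.6, -0.5, 5.5]
width: 10.9
gripper_force: 59.1
```

Run:
```python
from h import *
p,R,s=pose();print(p.round(2),R.as_euler("xyz",degrees=True).round(2),s["width"],s["force"].round(1))
def tp(th,my,mz):
    c,s_=np.cos(np.radians(th)),np.sin(np.radians(th));return (488,my-(174*c-46*s_),mz+174*s_+46*c,91.9,-th)
print([np.round(tp(t,255,115),1) for t in(0,10,20,30,40)])
go([(476.3,p[1],225,91.9),(488,75,225,91.9),tp(0,255,120),tp(40,255,115)])
```

```text
[ 477.01 -131.08   98.91] [-1.7994e+02  9.0000e-02 -1.7797e+02] 10.924296019028956 [-0.6 -0.5  5.5]
[array([488. ,  81. , 161. ,  91.9,   0. ]), array([488. ,  91.6, 190.5,  91.9, -10. ]), array([488. , 107.2, 217.7,  91.9, -20. ]), array([488. , 127.3, 241.8,  91.9, -30. ]), array([488. , 151.3, 262.1,  91.9, -40. ])]
(476.3, np.float64(-131.08414715364964), 225, 91.9) -> 0.002 -0.000 -0.420 -0.001 0.001 0.001 rows>=3.0
(488, 75, 225, 91.9) -> -0.062 0.685 0.000 0.000 0.000 0.000 rows>=5.0
(488, np.float64(81.0), np.float64(166.0), 91.9, 0) -> -0.001 0.020 0.197 0.000 0.000 0.000 rows>=1.4
(488, np.float64(151.27649694287862), np.float64(262.08308846893084), 91.9, -40) -> -0.008 0.234 -0.320 0.444 0.015 -0.000 rows>=5.6
```

Call:
move_arm:
  rows: "0 0 -0.01 0 0 0 1;0 0 -0.03 0 0 0 1;0 0 -0.06 0 0 0 1;0 0 -0.1 0 0 0 1;0 0 -0.15 0 0 0 1;0 0 -0.2 0 0 0 1;0 0 -0.25 0 0 0 1;0 0 -0.3 0 0 0 1;0 0 -0.35 0 0 0 1;0 0 -0.39 0 0 0 1;0 0 -0.41 0 0 0 1;0 0 -0.42 0 0 0 1"

```text
clock: 23.23
eef_pos: [476.7, -130.5, 225.3]
tool_rot: [-3.141, 0.002, -3.106]
force: [-0.1, -0.1, -4.2]
width: 11.5
gripper_force: 58.5
```

Run:
```python
from h import *
s=get_image("scene");t=get_image("top")
a=np.hstack([cv2.resize(s["img"][100:290,210:400],(400,400)),cv2.resize(t["img"][200:390,270:460],(400,400))]);cv2.imwrite("pics/lift.png",a[:,:,::-1])
```

```text
(no output)
```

View pics/lift.png

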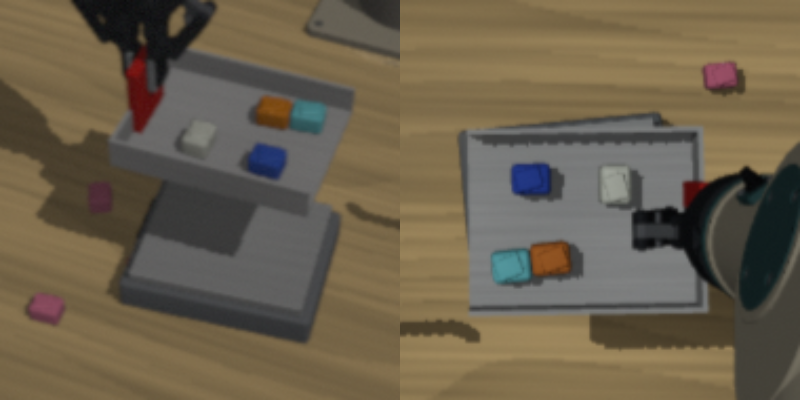

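The pan hangs level in the grip with all four chunks on it. I'll carry it gently.

Call:
move_arm:
  rows: "0 0.01 0 0 0 0 1;0 0.03 0 0 0 0 1;-0.006 0.06 0 0 0 0 1;-0.01 0.1 0 0 0 0 1;-0.015 0.14 0 0 0 0 1;-0.02 0.18 0 0 0 0 1;-0.025 0.22 0 0 0 0 1;-0.03 0.26 0 0 0 0 1;-0.035 0.3 0 0 0 0 1;-0.04 0.32 0 0 0 0 1;-0.04 0.335 0 0 0 0 1;-0.04 0.34 0 0 0 0 1"

```text
clock: 24.33
eef_pos: [484.8, -26.8, 223.8]
tool_rot: [3.141, -0.001, -3.105]
force: [0.5, 0.2, -3.9]
width: 11.0
gripper_force: 58.6
```

Call:
move_arm:
  rows: "0 0.01 0 0 0 0 1;0 0.03 0 0 0 0 1;0 0.06 0 0 0 0 1;0 0.1 0 0 0 0 1;0 0.14 0 0 0 0 1;0 0.18 0 0 0 0 1;0 0.22 0 0 0 0 1;0 0.26 0 0 0 0 1;0 0.3 0 0 0 0 1;0 0.33 0 0 0 0 1;0 0.345 0 0 0 0 1;0 0.35 0 0 0 0 1"

```text
clock: 25.33
eef_pos: [481.1, 78.0, 224.0]
tool_rot: [3.141, -0.0, -3.105]
force: [0.4, -1.1, -4.1]
width: 10.9
gripper_force: 58.6
```

Run:
```python
from h import *
p,R,s=pose();print(p.round(2),s["width"])
def tp(th,my,mz):
    c,s_=np.cos(np.radians(th)),np.sin(np.radians(th));return (488,my-(174*c-46*s_),mz+174*s_+46*c,91.9,-th)
for t in (6,12,18,24,30,36,42): 
    go([tp(t,255,115)])
```

```text
[481.09  78.   223.95] 10.949665012413998
(488, np.float64(86.7614995162325), np.float64(178.93595979551225), 91.9, -6) -> -0.024 0.028 0.150 0.067 0.002 0.002 rows>=1.1
(488, np.float64(94.36625524993474), np.float64(196.1714238360452), 91.9, -12) -> -0.025 0.054 0.093 0.133 0.005 0.002 rows>=1.7
(488, np.float64(103.73094790589087), np.float64(212.51755677081792), 91.9, -18) -> -0.026 0.085 0.038 0.200 0.007 0.002 rows>=2.5
(488, np.float64(114.75297595167427), np.float64(227.79526694674888), 91.9, -24) -> -0.028 0.122 -0.013 0.267 0.009 0.002 rows>=3.4
(488, np.float64(127.31157974150767), np.float64(241.8371685740842), 91.9, -30) -> -0.029 0.163 -0.060 0.333 0.012 0.002 rows>=4.2
(488, np.float64(141.26916458421292), np.float64(254.4894156401379), 91.9, -36) -> -0.031 0.210 -0.102 0.400 0.014 0.002 rows>=5.0
(488, np.float64(156.47280825944088), np.float64(265.6133874784015), 91.9, -42) -> -0.033 0.261 -0.139 0.467 0.016 0.002 rows>=5.9
```

Call:
move_arm:
  rows: "-0.01 0.005 0.01 0 0 0 1;-0.015 0.01 0.03 0 0 0 1;-0.024 0.01 0.06 0 0 0 1;-0.024 0.01 0.1 0 0 0 1;-0.024 0.01 0.14 0 0 0 1;-0.024 0.01 0.17 0 0 0 1;-0.024 0.01 0.185 0 0 0 1;-0.024 0.01 0.195 0 0 0 1;-0.024 0.01 0.195 0 0 0 1;-0.024 0.01 0.195 0 0 0 1"

```text
clock: 26.17
eef_pos: [488.5, 80.0, 165.6]
tool_rot: [3.142, 0.0, -3.107]
force: [-0.2, -0.6, -3.4]
width: 10.9
gripper_force: 58.6
```

Call:
move_arm:
  rows: "0 0.009 -0.022 0.033 0.001 0 1;0 0.018 -0.045 0.067 0.002 0 1;0 0.03 -0.073 0.1 0.003 0 1;-0.001 0.044 -0.102 0.133 0.005 0 1;-0.001 0.06 -0.13 0.167 0.006 0 1;-0.002 0.075 -0.157 0.2 0.007 0 1;-0.003 0.093 -0.183 0.233 0.008 0 1;-0.004 0.112 -0.208 0.267 0.009 0 1;-0.004 0.112 -0.208 0.267 0.009 0 1;-0.004 0.112 -0.208 0.267 0.009 0 1;-0.004 0.112 -0.208 0.267 0.009 0 1;-0.004 0.112 -0.208 0.267 0.009 0 1"

```text
clock: 27.17
eef_pos: [488.2, 112.2, 228.1]
tool_rot: [-2.723, -0.014, -3.112]
force: [-1.1, 0.1, -2.6]
width: 10.9
gripper_force: 59.3
```

Run:
```python
from h import *
p,R,s=pose();print(p.round(2),s["width"])
s=get_image("scene");t=get_image("top")
a=np.hstack([cv2.resize(s["img"][120:340,350:570],(400,400)),cv2.resize(t["img"][200:400,80:280],(400,400))]);cv2.imwrite("pics/tip1.png",a[:,:,::-1])
def tp(th,my,mz):
    c,s_=np.cos(np.radians(th)),np.sin(np.radians(th));return (488,my-(174*c-46*s_),mz+174*s_+46*c,91.9,-th)
for t in (30,36,42,48): go([tp(t,255,115)])
```

```text
[488.16 112.23 228.1 ] 10.866942274335921
(488, np.float64(127.31157974150767), np.float64(241.8371685740842), 91.9, -30) -> 0.000 0.027 -0.062 0.066 0.002 -0.000 rows>=0.8
(488, np.float64(141.26916458421292), np.float64(254.4894156401379), 91.9, -36) -> -0.001 0.052 -0.120 0.133 0.004 -0.000 rows>=1.7
(488, np.float64(156.47280825944088), np.float64(265.6133874784015), 91.9, -42) -> -0.002 0.084 -0.174 0.200 0.006 -0.000 rows>=2.5
(488, np.float64(172.7559364655188), np.float64(275.08720752557406), 91.9, -48) -> -0.003 0.120 -0.225 0.266 0.009 -0.000 rows>=3.4
```

View pics/tip1.png

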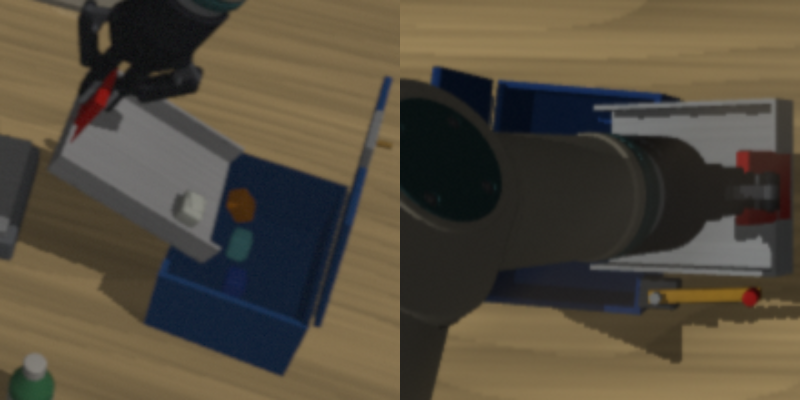

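Amber, aqua and blue are in the box. White is still sliding near the mouth, at crop (190,207). I'll tilt further.

Call:
move_arm:
  rows: "0 0.013 -0.031 0.033 0 0 1;0 0.027 -0.062 0.066 0.002 0 1;0 0.04 -0.09 0.1 0.003 0 1;-0.001 0.052 -0.12 0.133 0.004 0 1;-0.001 0.068 -0.147 0.167 0.005 0 1;-0.002 0.084 -0.174 0.2 0.006 0 1;-0.002 0.084 -0.174 0.2 0.006 0 1;-0.002 0.084 -0.174 0.2 0.006 0 1;-0.002 0.084 -0.174 0.2 0.006 0 1;-0.002 0.084 -0.174 0.2 0.006 0 1"

```text
clock: 28.1
eef_pos: [488.0, 156.1, 265.8]
tool_rot: [-2.409, -0.021, -3.117]
force: [0.1, 0.8, -2.5]
width: 10.9
gripper_force: 59.5
```

Run:
```python
from h import *
p,R,s=pose();print(p.round(2),s["width"])
s=get_image("scene");t=get_image("top")
a=np.hstack([cv2.resize(s["img"][120:340,350:570],(400,400)),cv2.resize(t["img"][200:400,80:280],(400,400))]);cv2.imwrite("pics/tip2.png",a[:,:,::-1])
def tp(th,my,mz):
    c,s_=np.cos(np.radians(th)),np.sin(np.radians(th));return (488,my-(174*c-46*s_),mz+174*s_+46*c,91.9,-th)
for t in (30,15,0): go([tp(t,255,125)])
go([(488,20,230,91.9)]);go([(476.7,-131.1,225,91.9),(476.7,-131.1,99.2,91.9)],(488,20,230,91.9))
```

```text
[488.01 156.13 265.76] 10.869181046253454
(488, np.float64(127.31157974150767), np.float64(251.8371685740842), 91.9, -30) -> 0.002 -0.041 0.100 -0.133 -0.004 -0.000 rows>=1.7
(488, np.float64(98.83458230041808), np.float64(214.46710185713576), 91.9, -15) -> 0.001 -0.029 0.256 -0.300 -0.009 -0.000 rows>=3.8
(488, np.float64(81.0), np.float64(171.0), 91.9, 0) -> -0.000 0.024 0.403 -0.466 -0.015 -0.000 rows>=5.9
(488, 20, 230, 91.9) -> 0.009 -0.258 0.393 -0.466 -0.015 -0.000 rows>=5.9
(476.7, -131.1, 225, 91.9) -> 0.054 -0.502 0.017 0.000 0.000 0.000 rows>=3.6
(476.7, -131.1, 99.2, 91.9) -> 0.000 -0.000 0.419 0.000 0.000 0.000 rows>=3.0
```

View pics/tip2.png

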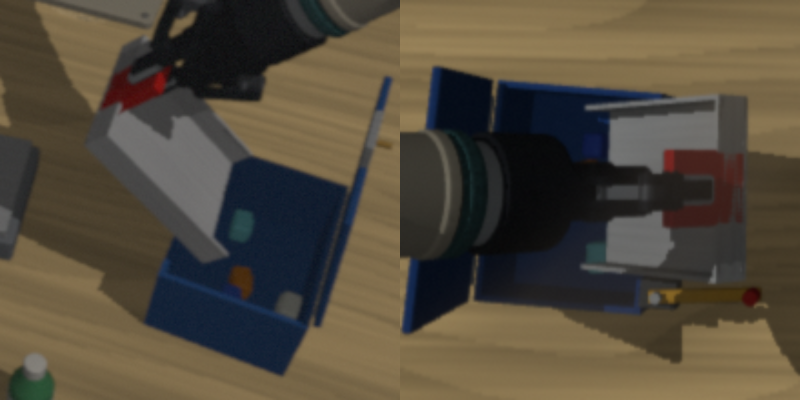

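The pan is empty and all four chunks are in the box. I'm returning the pan to the scale.

Call:
move_arm:
  rows: "0.002 -0.041 0.1 -0.133 -0.004 0 1;0.002 -0.041 0.1 -0.133 -0.004 0 1;0.001 -0.029 0.256 -0.3 -0.009 0 1;0.001 -0.029 0.256 -0.3 -0.009 0 1;0.001 -0.029 0.256 -0.3 -0.009 0 1;0 0.024 0.403 -0.466 -0.015 0 1;0 0.024 0.403 -0.466 -0.015 0 1;0 0.024 0.403 -0.466 -0.015 0 1;0.009 -0.258 0.393 -0.466 -0.015 0 1;0.009 -0.258 0.393 -0.466 -0.015 0 1;0.009 -0.258 0.393 -0.466 -0.015 0 1;0.009 -0.258 0.393 -0.466 -0.015 0 1"

```text
clock: 29.2
eef_pos: [489.3, 18.3, 231.8]
tool_rot: [-3.139, 0.004, -3.112]
force: [-0.1, 0.9, -2.9]
width: 11.0
gripper_force: 60.4
```

Call:
move_arm:
  rows: "0.05 -0.25 0 0 0 0 1;0.05 -0.25 0 0 0 0 1;0.05 -0.25 0 0 0 0 1;0.054 -0.45 0.017 0 0 0 1;0.054 -0.48 0.017 0 0 0 1;0.054 -0.502 0.017 0 0 0 1;0.054 -0.502 0.017 0 0 0 1;0.054 -0.502 0.017 0 0 0 1;0.054 -0.502 0.017 0 0 0 1;0.054 -0.502 0.017 0 0 0 1"

```text
clock: 30.03
eef_pos: [477.4, -127.5, 224.6]
tool_rot: [-3.141, -0.001, -3.103]
force: [0.1, 0.0, -2.9]
width: 11.2
gripper_force: 60.4
```

Run:
```python
from h import *
p,R,s=pose();print(p.round(2),s["width"])
go([(476.9,-131.1,120,91.9)]);go([(476.9,-131.1,99,91.9)])
```

```text
[ 477.42 -127.49  224.6 ] 11.206709601398469
(476.9, -131.1, 120, 91.9) -> 0.002 -0.012 0.349 -0.000 -0.000 0.003 rows>=2.5
(476.9, -131.1, 99, 91.9) -> 0.002 -0.012 0.419 -0.000 -0.000 0.003 rows>=3.0
```

Call:
move_arm:
  rows: "0.002 -0.005 0.1 0 0 0.003 1;0.002 -0.01 0.2 0 0 0.003 1;0.002 -0.01 0.28 0 0 0.003 1;0.002 -0.01 0.34 0 0 0.003 1;0.002 -0.01 0.37 0 0 0.003 1;0.002 -0.01 0.39 0 0 0.003 1;0.002 -0.01 0.4 0 0 0.003 1;0.002 -0.01 0.41 0 0 0.003 1;0.002 -0.01 0.415 0 0 0.003 1;0.002 -0.01 0.415 0 0 0.003 1;0.002 -0.01 0.415 0 0 0.003 1"

```text
clock: 30.95
eef_pos: [477.2, -132.9, 100.9]
tool_rot: [-3.14, 0.001, -3.111]
force: [-0.1, 0.3, -2.6]
width: 11.2
gripper_force: 60.3
```

Run:
```python
from h import *
p,R,s=pose();print(p.round(2),s["force"].round(2),s["torque"].round(2))
```

```text
[ 477.24 -132.87  100.86] [-0.06  0.31 -2.58] [-0.13  0.02  0.03]
```

Call:
move_arm:
  rows: "0 0.004 0.003 0 0 0 1;0 0.004 0.006 0 0 0 1;0 0.004 0.008 0 0 0 1;0 0.004 0.008 0 0 0 1;0 0.004 0.008 0 0 0 1"

```text
clock: 31.37
eef_pos: [477.1, -131.5, 98.9]
tool_rot: [-3.14, 0.001, -3.111]
force: [-1.8, 0.3, 7.5]
width: 11.0
gripper_force: 61.8
```

Call:
move_arm:
  rows: "0 0 0 0 0 0 0.4;0 0 0 0 0 0 0.1;0 0 0 0 0 0 -0.1;0 0 0 0 0 0 -0.1;0 0 0 0 0 0 -0.1;0 0 -0.05 0 0 0 -0.1;0 0 -0.15 0 0 0 -0.1;0 0 -0.3 0 0 0 -0.1;0 0 -0.5 0 0 0 -0.1;0 0 -0.7 0 0 0 1;0 0 -0.7 0 0 0 1;0 0 -0.7 0 0 0 1"

```text
clock: 32.37
eef_pos: [480.8, -132.6, 315.3]
tool_rot: [-3.137, 0.014, -3.111]
force: [1.6, -0.5, -0.4]
width: 11.6
gripper_force: 0.0
```

Run:
```python
from h import *
p,R,s=pose();print(p.round(2))
s=get_image("scene");t=get_image("top")
cv2.imwrite("pics/back.png",np.hstack([cv2.resize(s["img"][130:340,210:590],(480,265)),cv2.resize(t["img"][220:380,80:280],(320,265))])[:,:,::-1])
a=cv2.resize(s["img"][150:340,400:590],(760,760))[:600];cv2.imwrite("pics/lid.png",a[:,:,::-1])
go([(476.9,-131.1,330,91.9)])
```

```text
[ 480.78 -132.59  315.34]
(476.9, -131.1, 330, 91.9) -> 0.002 0.001 -0.068 -0.001 0.002 -0.002 rows>=0.5
```

View pics/back.png

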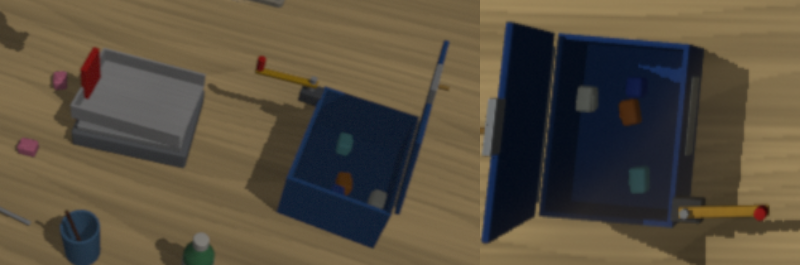

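View pics/lid.png

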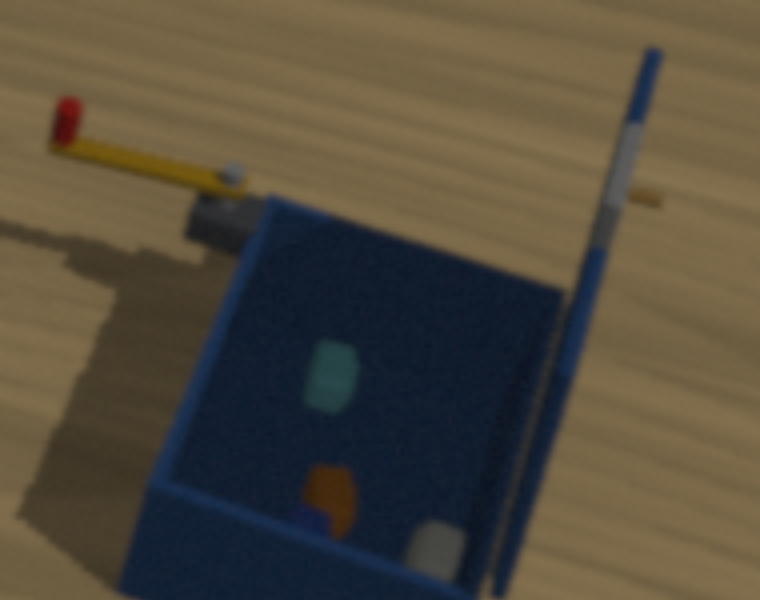

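All four chunks lie in the box and the pan is back on the scale. The lid stands nearly upright, and a brass pin on the tongue's outer face points away from the box. I'll measure the lid edge from two views.

```bash
cat >> h.py <<'E'
BC=np.array([470.6,292.9]);BY=np.radians(86.8)
OX=np.array([np.cos(BY),np.sin(BY)]);OY=np.array([-OX[1],OX[0]])
def box(x,y,z): return (*(BC+OX*x+OY*y).round(1),z)
E
python3 - <<'E'
from h import *
s=get_image("scene");t=get_image("top")
for a,b in(((98,233.75),(525,299)),((83.75,366),(563.75,162.5))):
    q,e=tri(t,a,s,b); print(q.round(1),round(e,1),"own x,z rel hinge",((q[:2]-BC)@OX-79).round(1),(q[2]-92).round(1),"own y",((q[:2]-BC)@OY).round(1))
print("hinge",box(79,0,92),"behind",box(150,60,200),"knob closed",box(-92,-5,134),"pivot",box(-92,80,106))
go([(480,-60,370,92),(560,200,370,92),(560,480,370,92)])
E
```

```text
[586.8 385.9 123.6] 36.9 own x,z rel hinge 20.4 31.6 own y -110.8
[374.6 366.4 238. ] 2.4 own x,z rel hinge -10.9 146.0 own y 100.0
hinge (np.float64(475.0), np.float64(371.8), 92) behind (np.float64(419.1), np.float64(446.0), 200) knob closed (np.float64(470.5), np.float64(200.8), 134) pivot (np.float64(385.6), np.float64(205.5), 106)
(480, -60, 370, 92) -> -0.020 0.236 -0.211 -0.001 -0.001 -0.003 rows>=2.3
(560, 200, 370, 92) -> -0.297 0.857 0.000 0.000 0.000 0.000 rows>=6.5
(560, 480, 370, 92) -> -0.033 0.933 0.000 0.000 0.000 0.000 rows>=6.7
```

Call:
move_arm:
  rows: "-0.02 0.236 -0.15 0 0 0 1;-0.02 0.236 -0.15 0 0 0 1;-0.02 0.236 -0.15 0 0 0 1;-0.23 1 -0.15 0 0 0 1;-0.23 1 -0.15 0 0 0 1;-0.23 1 -0.15 0 0 0 1;-0.23 1 -0.15 0 0 0 1;-0.23 1 -0.15 0 0 0 1;-0.23 1 -0.15 0 0 0 1;-0.23 1 -0.15 0 0 0 1;-0.23 1 -0.15 0 0 0 1;-0.23 1 -0.15 0 0 0 1"

```text
clock: 33.57
eef_pos: [536.0, 169.6, 350.6]
tool_rot: [-3.138, -0.003, -3.111]
force: [0.7, 0.4, -0.7]
width: -0.2
gripper_force: 0.0
```

Call:
move_arm:
  rows: "-0.03 0.93 0 0 0 0 1;-0.03 0.93 0 0 0 0 1;-0.03 0.93 0 0 0 0 1;-0.03 0.93 0 0 0 0 1;-0.03 0.93 0 0 0 0 1;-0.03 0.93 0 0 0 0 1;-0.03 0.93 0 0 0 0 1;-0.03 0.93 0 0 0 0 1;-0.03 0.93 0 0 0 0 1;-0.03 0.93 0 0 0 0 1;-0.03 0.93 0 0 0 0 1"

```text
clock: 34.48
eef_pos: [538.4, 446.9, 352.0]
tool_rot: [-3.138, 0.0, -3.115]
force: [0.2, 1.0, 0.5]
width: -0.5
gripper_force: 0.0
```

Run:
```python
from h import *
p,R,s=pose();print(p.round(2),s["width"])
go([(545,445,300,92),(545,445,188,92)])
```

```text
[538.42 446.87 351.96] -0.4915971123912897
(545, 445, 300, 92) -> -0.022 -0.006 0.173 -0.002 0.000 -0.005 rows>=1.3
(545, 445, 188, 92) -> 0.000 -0.000 0.373 0.000 0.000 0.000 rows>=2.7
```

Call:
move_arm:
  rows: "-0.022 -0.006 0.2 0 0 -0.005 1;-0.022 -0.006 0.35 0 0 -0.005 1;-0.022 -0.006 0.5 0 0 -0.005 1;-0.022 -0.006 0.546 0 0 -0.005 1;-0.022 -0.006 0.546 0 0 -0.005 1;-0.022 -0.006 0.546 0 0 -0.005 1"

```text
clock: 34.98
eef_pos: [543.6, 445.6, 187.1]
tool_rot: [-3.137, -0.003, -3.105]
force: [-0.4, 0.1, 1.2]
width: 0.1
gripper_force: 0.0
```

Call:
move_arm:
  rows: "0 -0.03 0 0 0 0 1;0 -0.06 0 0 0 0 1;0 -0.09 0 0 0 0 1;0 -0.12 0 0 0 0 1;0 -0.15 0 0 0 0 1;0 -0.18 0 0 0 0 1;0 -0.21 0 0 0 0 1;0 -0.24 0 0 0 0 1;0 -0.27 0 0 0 0 1;0 -0.3 0 0 0 0 1;0 -0.3 0 0 0 0 1"

```text
clock: 35.9
eef_pos: [547.8, 354.8, 188.2]
tool_rot: [-3.137, -0.0, -3.106]
force: [0.2, 0.7, 0.4]
width: 0.5
gripper_force: 0.0
```

Call:
move_arm:
  rows: "0 -0.03 0 0 0 0 1;0 -0.06 0 0 0 0 1;0 -0.09 0 0 0 0 1;0 -0.12 0 0 0 0 1;0 -0.15 0 0 0 0 1;0 -0.18 0 0 0 0 1;0 -0.21 0 0 0 0 1;0 -0.24 0 0 0 0 1;0 -0.24 0 0 0 0 1"

```text
clock: 36.65
eef_pos: [550.4, 282.5, 188.4]
tool_rot: [-3.137, -0.001, -3.106]
force: [0.3, -0.4, 0.9]
width: 0.2
gripper_force: 0.1
```

Run:
```python
from h import *
p,R,s=pose();print(p.round(2),s["width"],s["force"])
s=get_image("scene");t=get_image("top")
a=np.hstack([cv2.resize(s["img"][120:340,390:610],(400,400)),cv2.resize(t["img"][200:400,80:280],(400,400))]);cv2.imwrite("pics/lid2.png",a[:,:,::-1])
```

```text
[550.36 282.46 188.37] 0.23508192127535754 [ 0.27170341 -0.4257694   0.9418871 ]
```

View pics/lid2.png

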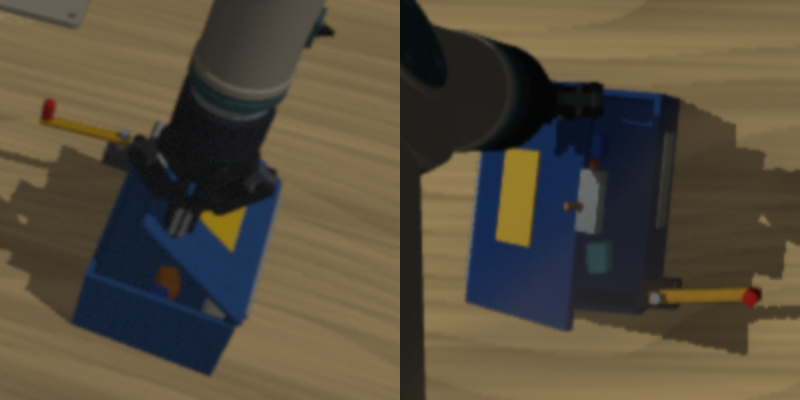

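The lid is about half closed, with the pin on the tongue (top crop (570,206)) well clear of the fingers. I'll push it down.

Call:
move_arm:
  rows: "0 -0.03 0.03 0 0 0 1;0 -0.053 0.057 0 0 0 1;0 -0.075 0.095 0 0 0 1;0 -0.097 0.13 0 0 0 1;0 -0.105 0.16 0 0 0 1;0 -0.11 0.19 0 0 0 1;0 -0.11 0.21 0 0 0 1;0 -0.11 0.23 0 0 0 1;0 -0.11 0.24 0 0 0 1;0 -0.11 0.245 0 0 0 1;0 -0.11 0.25 0 0 0 1;0 -0.11 0.25 0 0 0 1"

```text
clock: 37.75
eef_pos: [551.2, 253.5, 113.4]
tool_rot: [-3.14, 0.0, -3.103]
force: [0.4, 0.5, -0.1]
width: 0.1
gripper_force: 0.0
```

Call:
move_arm:
  rows: "0 0 0.005 0 0 0 1;0 0 0.01 0 0 0 1;0 0 0.013 0 0 0 1;0 0 0.013 0 0 0 1"

```text
clock: 38.08
eef_pos: [551.5, 253.6, 112.0]
tool_rot: [-3.141, 0.001, -3.103]
force: [-4.2, -1.9, 15.4]
width: -0.1
gripper_force: 7.9
```

Call:
move_arm:
  rows: "0 0 0.005 0 0 0 1;0 0 0.008 0 0 0 1;0 0 0.008 0 0 0 1;0 0 0.008 0 0 0 1"

```text
clock: 38.42
eef_pos: [551.5, 253.6, 111.8]
tool_rot: [-3.141, 0.002, -3.103]
force: [-8.6, -2.4, 31.6]
width: -0.3
gripper_force: 15.7
```

Call:
move_arm:
  rows: "0 0 -0.1 0 0 0 1;0 0 -0.3 0 0 0 1;0 -0.4 -0.4 0 0 0 1;0.2 -0.7 -0.4 0 0 0 1;0.4 -0.8 -0.4 0 0 0 1;0.4 -0.8 -0.4 0 0 0 0.4;0.4 -0.8 -0.4 0 0 0 0.4;0.4 -0.8 -0.4 0 0 0 0.4;0.4 -0.8 -0.4 0 0 0 0.4;0.4 -0.8 -0.4 0 0 0 0.4;0.4 -0.8 -0.4 0 0 0 0.4;0.4 -0.8 -0.4 0 0 0 0.4"

```text
clock: 39.42
eef_pos: [441.4, 9.6, 227.9]
tool_rot: [-3.141, 0.002, -3.103]
force: [0.1, 0.6, 0.7]
width: 25.5
gripper_force: 0.0
```

Run:
```python
from h import *
p,R,s=pose();print(p.round(2),s["width"])
s=get_image("scene");t=get_image("top")
a=np.hstack([cv2.resize(s["img"][150:330,400:580],(400,400)),cv2.resize(t["img"][210:390,90:270],(400,400))]);cv2.imwrite("pics/lid3.png",a[:,:,::-1])
# red knob in top
h=cv2.cvtColor(t["img"],cv2.COLOR_RGB2HSV);m=cv2.inRange(h,(0,180,90),(4,255,255))|cv2.inRange(h,(174,180,90),(180,255,255));m[:,:230]=0;m[:,290:]=0;m[:330]=0;m[370:]=0
ys,xs=np.nonzero(m);print(len(xs),xs.mean(),ys.mean(),plane(t,xs.mean(),ys.mean(),131))
```

```text
[441.44   9.57 227.93] 25.505961025243472
38 254.5 349.0 [389.48553545 122.85003256 131.        ]
```

View pics/lid3.png

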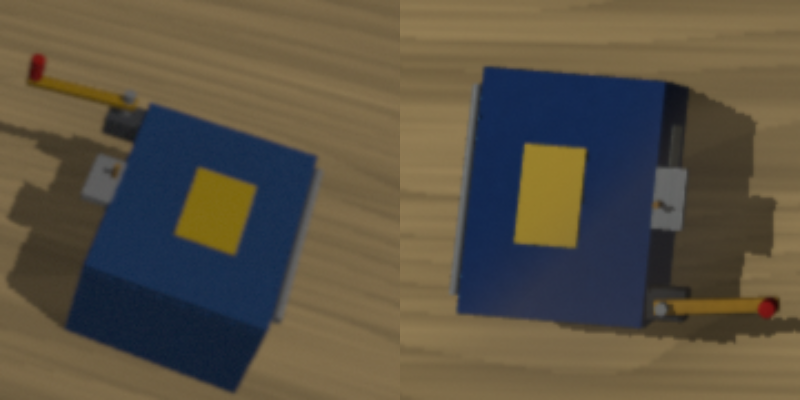

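The lid is shut: the tips stayed at 98 mm under 31 N. The pin stands on the tongue at top crop (665,205). I'll push the knob along its arc with one finger of the wide-open gripper, which keeps the other finger clear of the pin.

```bash
cat >> h.py <<'E'
PV=np.array([385.6,206.0])
def arc(b,tau,z=122):
    r=np.radians(b);u=np.array([np.cos(r),np.sin(r)]);t=np.array([-u[1],u[0]])
    q=PV+85*u+tau*t; return (*q.round(1),z,b+90)
def rel(p0,pts):
    p=np.array(p0[:3]);R=tool(p0[3])
    for t in pts:
        d=R.inv().apply(np.array(t[:3])-p)/300;w=(R.inv()*tool(t[3])).as_rotvec()/(np.pi/2)
        print(np.round(t,1)," ".join(f"{v:.3f}" for v in [*d,*w]))
E
python3 - <<'E'
from h import *
t=get_image("top");print("pin",plane(t,209.3,302.3,112))
go([(419,122,215,3),(419,122,122,3)])
s=arc(-87,30);rel((419,122,122,3),[s])
print();rel((419,122,122,3),[arc(b,33) for b in range(-84,-40,4)])
print();rel(arc(-44,33),[arc(b,33) for b in range(-40,-3,4)]+[arc(-3,33),arc(-3,36)])
E
```

```text
pin [466.30988398 207.52115208 112.        ]
(419, 122, 215, 3) -> 0.059 0.375 0.041 -0.000 0.001 0.993 rows>=12.5
(419, 122, 122, 3) -> 0.000 -0.000 0.310 0.000 0.000 0.000 rows>=2.2
[420.  122.7 122.    3. ] 0.002 0.003 0.000 0.000 0.000 0.000

[427.3 124.9 122.    6. ] 0.008 0.028 0.000 0.000 0.000 -0.033
[432.9 128.  122.   10. ] 0.018 0.047 0.000 0.000 0.000 -0.078
[438.2 131.5 122.   14. ] 0.028 0.066 0.000 0.000 0.000 -0.122
[443.3 135.4 122.   18. ] 0.040 0.083 0.000 0.000 0.000 -0.167
[448.  139.6 122.   22. ] 0.054 0.100 0.000 -0.000 0.000 -0.211
[452.5 144.1 122.   26. ] 0.068 0.115 0.000 0.000 0.000 -0.256
[456.7 148.9 122.   30. ] 0.083 0.130 0.000 0.000 0.000 -0.300
[460.5 154.  122.   34. ] 0.099 0.144 0.000 -0.000 0.000 -0.344
[463.9 159.3 122.   38. ] 0.116 0.156 0.000 0.000 0.000 -0.389
[467.  164.9 122.   42. ] 0.134 0.167 0.000 -0.000 0.000 -0.433
[469.7 170.7 122.   46. ] 0.153 0.177 0.000 -0.000 0.000 -0.478

[471.9 176.6 122.   50. ] 0.008 0.019 0.000 -0.000 0.000 -0.044
[473.8 182.7 122.   54. ] 0.018 0.038 0.000 0.000 0.000 -0.089
[475.2 188.9 122.   58. ] 0.029 0.056 0.000 -0.000 0.000 -0.133
[476.1 195.2 122.   62. ] 0.041 0.074 0.000 0.000 0.000 -0.178
[476.7 201.6 122.   66. ] 0.055 0.090 0.000 0.000 0.000 -0.222
[476.8 207.9 122.   70. ] 0.069 0.106 0.000 0.000 0.000 -0.267
[476.4 214.3 122.   74. ] 0.085 0.120 0.000 0.000 0.000 -0.311
[475.6 220.6 122.   78. ] 0.101 0.133 0.000 0.000 0.000 -0.356
[474.4 226.8 122.   82. ] 0.119 0.145 0.000 -0.000 0.000 -0.400
[472.7 233.  122.   86. ] 0.137 0.156 0.000 0.000 0.000 -0.444
[472.2 234.5 122.   87. ] 0.142 0.159 0.000 0.000 0.000 -0.456
[472.4 237.5 122.   87. ] 0.148 0.166 0.000 0.000 0.000 -0.456
```

Call:
move_arm:
  rows: "0.02 0.1 0 0 0 0.3 -0.9;0.059 0.375 0.041 0 0 0.993 -0.9;0.059 0.375 0.041 0 0 0.993 -0.9;0.059 0.375 0.041 0 0 0.993 -0.9;0.059 0.375 0.041 0 0 0.993 -0.9;0.059 0.375 0.041 0 0 0.993 -0.9;0.059 0.375 0.041 0 0 0.993 -0.9;0.059 0.375 0.041 0 0 0.993 -0.9;0.059 0.375 0.041 0 0 0.993 -0.9;0.059 0.375 0.041 0 0 0.993 -0.9;0.059 0.375 0.041 0 0 0.993 -0.9;0.059 0.375 0.041 0 0 0.993 -0.9"

```text
clock: 40.57
eef_pos: [418.7, 121.8, 214.8]
tool_rot: [-3.141, 0.002, 1.697]
force: [0.4, -1.0, -0.2]
width: 81.1
gripper_force: 0.0
```

Call:
move_arm:
  rows: "0 0 0 0 0 0.02 -0.9;0 0 0 0 0 0.02 -0.9;0 0 0 0 0 0.02 -0.9;0 0 0 0 0 0.02 -0.9;0 0 0 0 0 0.02 -0.9"

```text
clock: 40.98
eef_pos: [418.5, 120.7, 215.0]
tool_rot: [-3.141, 0.001, 1.671]
force: [-0.5, 1.0, 0.1]
width: 81.2
gripper_force: 0.0
```

Run:
```python
from h import *
p,R,s=pose();print(p.round(2),R.as_euler("xyz",degrees=True).round(1),s["width"],s["qpos"].round(2))
go([(419,122,122,3)])
```

```text
[418.5  120.67 215.04] [-1.80e+02  1.00e-01  9.58e+01] 81.15678488077452 [-0.66  0.4   0.43  2.13 -0.27  0.66  0.05]
(419, 122, 122, 3) -> 0.005 0.002 0.310 -0.000 0.001 0.031 rows>=2.2
```

Call:
move_arm:
  rows: "0.004 0 0.05 0 0 0.031 -0.9;0.004 0 0.12 0 0 0.031 -0.9;0.004 0 0.2 0 0 0.031 -0.9;0.004 0 0.27 0 0 0.031 -0.9;0.004 0 0.31 0 0 0.031 -0.9;0.004 0 0.31 0 0 0.031 -0.9;0.004 0 0.31 0 0 0.031 -0.9"

```text
clock: 41.57
eef_pos: [418.2, 121.3, 121.9]
tool_rot: [-3.14, 0.002, 1.621]
force: [-0.1, -0.1, 0.9]
width: 80.8
gripper_force: 0.0
```

Run:
```python
from h import *
p,R,s=pose();print(p.round(2),R.as_euler("xyz",degrees=True).round(1),s["width"],s["force"].round(1))
e=R.as_euler("xyz",degrees=True)[2]-90
rel((*p,e),[arc(b,33) for b in range(-84,-40,4)])
```

```text
[418.24 121.32 121.87] [-1.799e+02  1.000e-01  9.290e+01] 80.79326537947617 [-0.1 -0.1  0.9]
[427.3 124.9 122.    6. ] 0.010 0.031 -0.000 0.000 0.000 -0.035
[432.9 128.  122.   10. ] 0.020 0.050 -0.000 0.000 0.000 -0.079
[438.2 131.5 122.   14. ] 0.031 0.068 -0.000 0.000 0.000 -0.124
[443.3 135.4 122.   18. ] 0.043 0.086 -0.000 0.000 0.000 -0.168
[448.  139.6 122.   22. ] 0.056 0.102 -0.000 0.000 0.000 -0.212
[452.5 144.1 122.   26. ] 0.070 0.118 -0.000 0.000 0.000 -0.257
[456.7 148.9 122.   30. ] 0.085 0.133 -0.000 0.000 0.000 -0.301
[460.5 154.  122.   34. ] 0.102 0.146 -0.000 -0.000 0.000 -0.346
[463.9 159.3 122.   38. ] 0.119 0.158 -0.000 0.000 0.000 -0.390
[467.  164.9 122.   42. ] 0.137 0.170 -0.000 -0.000 0.000 -0.435
[469.7 170.7 122.   46. ] 0.156 0.180 -0.000 -0.000 0.000 -0.479
```

Call:
move_arm:
  rows: "0.01 0.031 0 0 0 -0.035 -0.9;0.02 0.05 0 0 0 -0.079 -0.9;0.031 0.068 0 0 0 -0.124 -0.9;0.043 0.086 0 0 0 -0.168 -0.9;0.056 0.102 0 0 0 -0.212 -0.9;0.07 0.118 0 0 0 -0.257 -0.9;0.085 0.133 0 0 0 -0.301 -0.9;0.102 0.146 0 0 0 -0.346 -0.9;0.119 0.158 0 0 0 -0.39 -0.9;0.137 0.17 0 0 0 -0.435 -0.9;0.156 0.18 0 0 0 -0.479 -0.9;0.156 0.18 0 0 0 -0.479 -0.9"

```text
clock: 42.57
eef_pos: [471.3, 172.1, 123.3]
tool_rot: [3.14, 0.002, 2.377]
force: [0.5, 0.4, -0.1]
width: 81.3
gripper_force: 0.0
```

Run:
```python
from h import *
p,R,s=pose();print(p.round(2),R.as_euler("xyz",degrees=True).round(1),s["width"],s["force"].round(1))
e=R.as_euler("xyz",degrees=True)[2]-90
rel((*p,e),[arc(b,33) for b in range(-40,-3,4)]+[arc(-3,33),arc(-3,36)])
t=get_image("top");a=cv2.resize(t["img"][240:380,180:280],(430,600));cv2.imwrite("pics/hook.png",a[:,:,::-1])
```

```text
[471.32 172.14 123.32] [1.799e+02 1.000e-01 1.362e+02] 81.28722191085558 [ 0.5  0.4 -0.1]
[471.9 176.6 122.   50. ] 0.009 0.012 0.004 -0.000 0.000 -0.043
[473.8 182.7 122.   54. ] 0.018 0.031 0.004 -0.000 0.000 -0.087
[475.2 188.9 122.   58. ] 0.029 0.049 0.004 -0.000 0.000 -0.131
[476.1 195.2 122.   62. ] 0.042 0.066 0.004 -0.000 0.000 -0.176
[476.7 201.6 122.   66. ] 0.055 0.083 0.004 0.000 0.000 -0.220
[476.8 207.9 122.   70. ] 0.069 0.099 0.004 0.000 0.000 -0.265
[476.4 214.3 122.   74. ] 0.085 0.113 0.004 -0.000 0.000 -0.309
[475.6 220.6 122.   78. ] 0.102 0.126 0.004 -0.000 0.000 -0.354
[474.4 226.8 122.   82. ] 0.119 0.139 0.004 -0.000 0.000 -0.398
[472.7 233.  122.   86. ] 0.137 0.150 0.004 -0.000 0.000 -0.443
[472.2 234.5 122.   87. ] 0.142 0.152 0.004 0.000 0.000 -0.454
[472.4 237.5 122.   87. ] 0.148 0.160 0.004 0.000 0.000 -0.454
```

View pics/hook.png

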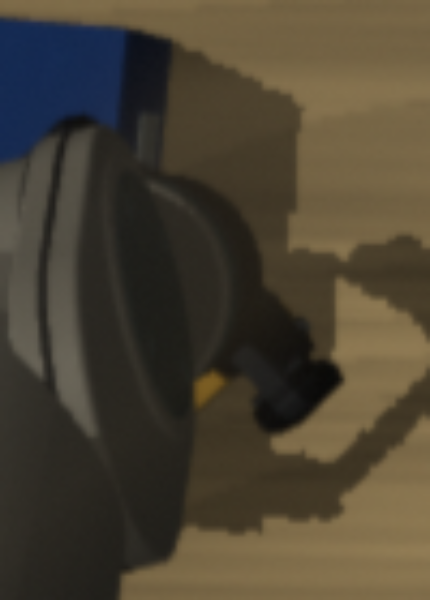

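The trailing finger carries the hook along: the bar is at crop (207,388), about halfway round. I'll continue the arc.

Call:
move_arm:
  rows: "0.009 0.012 0 0 0 -0.043 -0.9;0.018 0.031 0 0 0 -0.087 -0.9;0.029 0.049 0 0 0 -0.131 -0.9;0.042 0.066 0 0 0 -0.176 -0.9;0.055 0.083 0 0 0 -0.22 -0.9;0.069 0.099 0 0 0 -0.265 -0.9;0.085 0.113 0 0 0 -0.309 -0.9;0.102 0.126 0 0 0 -0.354 -0.9;0.119 0.139 0 0 0 -0.398 -0.9;0.128 0.145 0 0 0 -0.42 -0.9;0.132 0.148 0 0 0 -0.435 -0.9;0.132 0.148 0 0 0 -0.435 -0.9"

```text
clock: 43.62
eef_pos: [472.3, 230.5, 122.2]
tool_rot: [-3.14, 0.0, 3.056]
force: [-1.0, -0.3, -0.7]
width: 81.1
gripper_force: 0.0
```

Run:
```python
from h import *
p,R,s=pose();print(p.round(2),R.as_euler("xyz",degrees=True).round(1),s["width"],s["force"].round(1))
e=R.as_euler("xyz",degrees=True)[2]-90
rel((*p,e),[arc(-3,33),arc(-3,36),arc(-3,40)])
```

```text
[472.27 230.47 122.23] [-179.9    0.   175.1] 81.05813694059893 [-1.  -0.3 -0.7]
[472.2 234.5 122.   87. ] 0.001 0.013 0.001 0.000 0.000 -0.021
[472.4 237.5 122.   87. ] 0.002 0.023 0.001 0.000 0.000 -0.021
[472.6 241.5 122.   87. ] 0.002 0.037 0.001 0.000 0.000 -0.021
```

Call:
move_arm:
  rows: "0 0.006 0 0 0 -0.02 -0.9;0 0.01 0 0 0 -0.02 -0.9;0 0.013 0 0 0 -0.02 -0.9;0 0.013 0 0 0 -0.02 -0.9;0 0.013 0 0 0 -0.02 -0.9"

```text
clock: 44.03
eef_pos: [472.7, 234.5, 121.9]
tool_rot: [-3.14, 0.0, 3.088]
force: [-0.4, 0.8, 0.6]
width: 80.9
gripper_force: 0.1
```

Call:
move_arm:
  rows: "0 0.003 0 0 0 0 -0.9;0 0.006 0 0 0 0 -0.9;0 0.006 0 0 0 0 -0.9;0 0.006 0 0 0 0 -0.9"

```text
clock: 44.37
eef_pos: [472.7, 236.4, 121.9]
tool_rot: [-3.14, -0.0, 3.088]
force: [0.8, -1.5, 0.8]
width: 81.2
gripper_force: 0.1
```

Call:
move_arm:
  rows: "0 0.003 0 0 0 0 -0.9;0 0.006 0 0 0 0 -0.9;0 0.006 0 0 0 0 -0.9;0 0.006 0 0 0 0 -0.9"

```text
clock: 44.7
eef_pos: [472.8, 237.6, 121.8]
tool_rot: [-3.139, -0.0, 3.088]
force: [0.1, -2.2, 0.6]
width: 80.6
gripper_force: 1.0
```

Call:
move_arm:
  rows: "0 0.003 0 0 0 0 -0.9;0 0.006 0 0 0 0 -0.9;0 0.006 0 0 0 0 -0.9;0 0.006 0 0 0 0 -0.9"

```text
clock: 45.03
eef_pos: [472.9, 237.7, 121.7]
tool_rot: [-3.137, -0.001, 3.087]
force: [0.2, -5.4, 1.4]
width: 81.1
gripper_force: 2.8
```

The hook stopped dead at its catch, with the force rising and no further travel. I'll back off and lift clear.

Call:
move_arm:
  rows: "0 -0.01 0 0 0 0 -0.9;0 -0.025 0 0 0 0 -0.9;0 -0.025 0 0 0 0 -0.9;0 -0.025 -0.05 0 0 0 -0.9;0 -0.025 -0.12 0 0 0 -0.9;0 -0.025 -0.25 0 0 0 -0.9;0 -0.025 -0.4 0 0 0 -0.9;0 -0.025 -0.5 0 0 0 -0.9;0 -0.025 -0.5 0 0 0 -0.9;0 -0.025 -0.5 0 0 0 -0.9"

```text
clock: 45.87
eef_pos: [473.5, 233.8, 274.3]
tool_rot: [3.14, 0.005, 3.089]
force: [-0.0, -0.3, 0.2]
width: 81.2
gripper_force: 0.0
```

Call:
move_arm:
  rows: "0.1 0.8 -0.1 0 0 0 -0.9;0.1 0.8 -0.1 0 0 0 -0.9;0.1 0.8 -0.1 0 0 0 -0.9;0.1 0.8 -0.1 0 0 0 -0.9;0.1 0.8 -0.1 0 0 0 -0.9;0.1 0.8 -0.1 0 0 0 -0.9;0.1 0.8 -0.1 0 0 0 -0.9;0.1 0.8 -0.1 0 0 0 -0.9;0.1 0.8 -0.1 0 0 0 -0.9;0.1 0.8 -0.1 0 0 0 -0.9"

```text
clock: 46.7
eef_pos: [455.8, 471.9, 300.4]
tool_rot: [-3.137, -0.001, 3.086]
force: [0.5, 0.5, -0.5]
width: 81.0
gripper_force: 0.0
```

Run:
```python
from h import *
p,R,s=pose();print(p.round(1))
t=get_image("top");s=get_image("scene")
def red(d,x0,y0,x1,y1):
    h=cv2.cvtColor(d["img"],cv2.COLOR_RGB2HSV);m=cv2.inRange(h,(0,180,90),(4,255,255))|cv2.inRange(h,(174,180,90),(180,255,255));k=np.zeros_like(m);k[y0:y1,x0:x1]=1
    ys,xs=np.nonzero(m*k);return len(xs),xs.mean(),ys.mean()
a=red(t,190,270,290,370);b=red(s,400,150,500,300);print(a,b)
print("knob z131",plane(t,*a[1:],131),tri(t,a[1:],s,b[1:]),"expect",box(-92,-5,131))
g=red(t,380,270,420,330);print("grip",g,plane(t,*g[1:],112))
h=cv2.cvtColor(t["img"],cv2.COLOR_RGB2HSV);m=cv2.inRange(h,(15,120,120),(32,255,255));m[:, :185]=0;m[:,230:]=0;m[:290]=0;m[365:]=0
c=max(cv2.findContours(m,0,1)[0],key=cv2.contourArea);P=np.array([plane(t,*q[0],110)[:2] for q in c],np.float32);print("bar rect",cv2.minAreaRect(P))
for n in ("aqua","blue","amber","white"):
    print(n,[np.round(q[:3]) for q in blobs(t,n,(405,200,575,350))])
```

```text
[455.8 471.9 300.4]
(11, np.float64(209.27272727272728), np.float64(300.45454545454544)) (23, np.float64(447.2608695652174), np.float64(217.1304347826087))
knob z131 [470.60328888 203.80609823 131.        ] (array([470.2863837 , 204.97661104, 126.15806688]), np.float64(0.3609065128417693)) expect (np.float64(470.5), np.float64(200.8), 131)
grip (185, np.float64(401.5135135135135), np.float64(300.24864864864867)) [ 477.72192109 -133.21381504  112.        ]Traceback (most recent call last):
  File "<stdin>", line 11, in <module>
ValueError: max() iterable argument is empty
```

The knob measures (470, 204), within measuring error of its closed position. The pan grip is back where it started and the arm is clear, so I'm handing in.

```bash
python3 -c "
from cell import *
print(finish_job())"
```

```text
the job is handed in; nothing more can be done
None
```

I handed the job in at about 47 s of the 208 s allowed: all four chunks present (amber, aqua, blue, white) are in the box, the lid is shut, the hook rests against its catch, and the empty pan stands back on the scale.

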